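Level the table and stand the ballasted floats on it, heavy end down

TASK

First, while the plate is still empty, turn the knob of the levelling table in small steps until its pointer lies on the black mark of the dial, so that the plate is level. Then take every float that lies on the worktop, find by balancing it in the grip which of its two like-looking ends is the heavy one, and stand it upright on the plate, heavy end down and wholly on the plate. The pointer must still be on the mark at the end; leave the beaker, the timer and the small bottle alone.

Things in the scene. Friction and masses are not known exactly. Their poses are not given: they have to be found in the camera images.
- pointer (a joint): angle of the dial pointer, rad: 0 when it lies exactly on the mark (plate level), positive counter-clockwise seen from above; it starts between -1.0 and -0.45. The knob drives it through a gearing: one radian of knob gives 0.25 rad of pointer, the same way round
- knob_bar (a point): levelling knob on the table's front console: black disc 42 mm across and 12 mm high, on it a grip bar 42 mm long, 13 mm thick and 27 mm high. The point is the bar's centre, on the knob's vertical axis, 50 mm above the worktop; x runs along the bar, y across its thickness, z up; the frame turns with the knob. Disc top 37 mm, bar top 63 mm above the worktop. Turns stiffly (0.08 N m), stays where left
- pointer_tip (a point): tip of the thin dark pointer on the white round dial (80 mm across, top of the console, left of the knob), 30 mm from the pointer's pivot
- mark (a point): the black tick on the rim of the dial, at its plate side, that stands for level; the pointer's tip lies on this point when the plate is level
- plate_top (a point): centre of the top face of the levelling table's plate, a flat plate with a dark rubber top, 170 mm in its x by 190 mm in its y, its top 45 mm above the worktop; it tilts about its x axis by a tenth of the pointer's angle. z is the plate's normal. The console (100 mm deep, 25 mm high, with knob and dial) adjoins its -x side
- levelling_table: the whole levelling table, fixed on the worktop; origin on the worktop under the centre of the plate, x from console to plate, y to the left, z up. Knob axis at (-137, -45) mm, dial centre at (-137, 45) mm in this frame
- float_0_mid (a point): a sealed float, square bar 30 x 30 x 100 mm, white with grey caps, about 0.28 kg (may be absent). The ends look alike, but ballast is sealed in one: the centre of mass lies 31 mm from the middle toward it, felt when lifted by the middle. Pinched lightly (4 N) near the light end, it pivots in the grip. The point is its middle; x runs along its length (+/-50 mm; does not tell the heavy end). Lies flat at first, in any direction
- float_1_mid (a point): a sealed float, square bar 30 x 30 x 100 mm, white with grey caps, about 0.28 kg (may be absent). The ends look alike, but ballast is sealed in one: the centre of mass lies 31 mm from the middle toward it, felt when lifted by the middle. Pinched lightly (4 N) near the light end, it pivots in the grip. The point is its middle; x runs along its length (+/-50 mm; does not tell the heavy end). Lies flat at first, in any direction
- float_2_mid (a point): a sealed float, square bar 30 x 30 x 100 mm, white with grey caps, about 0.28 kg (may be absent). The ends look alike, but ballast is sealed in one: the centre of mass lies 31 mm from the middle toward it, felt when lifted by the middle. Pinched lightly (4 N) near the light end, it pivots in the grip. The point is its middle; x runs along its length (+/-50 mm; does not tell the heavy end). Lies flat at first, in any direction
- float_3_mid (a point): a sealed float, square bar 30 x 30 x 100 mm, white with grey caps, about 0.28 kg (may be absent). The ends look alike, but ballast is sealed in one: the centre of mass lies 31 mm from the middle toward it, felt when lifted by the middle. Pinched lightly (4 N) near the light end, it pivots in the grip. The point is its middle; x runs along its length (+/-50 mm; does not tell the heavy end). Lies flat at first, in any direction
- beaker_mid (a point): a bystander: clear plastic beaker, 64 mm across and 78 mm high, standing; the point is half-way up
- timer_mid (a point): a bystander: flat lab timer, 73 x 65 x 19 mm; the point is half-way up
- small_bottle_mid (a point): a bystander: small capped bottle, 31 mm across and 109 mm high, standing; the point is half-way up

How it is judged:
By the outcome, as a careful person would: the job done as asked, in the order asked, and still so for the second after the job is handed in, with the robot touching nothing.
Of float_0, float_1, float_2, float_3 only 3 to 4 are there at a start; the rules pass over those that are not, and their reading is None.
At some moment in a run one of float_0, float_1, float_2, float_3 may be knocked a few centimetres aside while the robot is not near it.
Once in a run the grip may slacken for a moment while it holds something.
It also fails if it takes over 210 s, if anything falls off the work surface, if the arm or the gripper's body presses on something with over 40 N, if the wrist force passes 120 N, or if a joint passes its speed limit or range.

ROBOT

A 6-joint arm with a two-finger parallel gripper is mounted at the origin on a cart in front of the work surface, level with it; the furniture and walls round the work are solid. World frame = base frame: x ahead of the robot, y to its left, z up, the work surface at z = 0. Lengths are in m, angles in rad, forces in N, time in s.
With the tool pointing down it reaches from about 0.3 to 0.875 m from the base axis. Payload 6.4 kg.
Tool frame: the origin (TCP) lies midway between the tips of the shut fingers; the grasp point (between the pads) lies 19 mm behind it (ctrl.hold_point_z is the distance from the TCP to the grasp point, in m); z points along the fingers, y is the line along which they close (so a half turn about z gives the same grasp; the last joint's range is limited). The gripper opens to 85 mm and grips with 20 to 120 N. Pads are 22 mm wide; open, the fingers measure 114 mm over their backs; the gripper's body (76 mm by 85 mm) begins 54 mm behind the grasp point. The pads swing forward as they close: fully open they stand 13 mm farther back than shut.
Start: joints at [1.121, 0.181, 1.607, -0, 1.354, -0.206], TCP at [0.139, 0.558, 0.231] pointing down, gripper open.
Joint ranges: [-2.99, 2.99], [-0.89, 2.07], [0.3, 2.58], [-1.14, 4.28], [0, 2.63], [-3.12, 3.12]. Speed limits (rad/s): [2.57, 2.57, 3.01, 3.14, 3.14, 3.14].

INTERFACE

Orientations are given as a unit quaternion [w, x, y, z].
In Python, from bench import ctrl gives the robot as it stands.
- The arm moves only by the tool carry_out, never from a script. Its argument "plan" is text: rows parted by semicolons, each of 6 numbers parted by spaces: the shift along the tool's x, y, z as a fraction of full scale, then the turn, a rotation vector about the tool's x, y, z as a fraction of full scale. A call has exactly 8 rows; each row shifts and turns the commanded pose from where the row before left it, along the tool's axes as they then stand; what a row does not reach is not made up. Full scale, the value 1, is 40 mm for a shift and 0.1 rad for a turn. A row lasts 1/12 s, in which the tool goes at most 41.7 mm and 7.16 degrees, less where a joint would pass 70% of its speed; a pose out of reach is approached as far as the arm can. A call with a number of a shift or a turn outside -1 to 1 is refused whole. A call with a gripper value outside its range is refused whole. "claw" is the gripper's target within -1 to 1 (shut at 1, half-way at 0, fully open at -1), set as the call begins (left out, the last holds). The fingers move at their own pace and stop on an object; the grip force is fixed at half the most. Time passes only in rows, so rows that do not move let the fingers close, or fill a call up. It gives the time, the measured TCP pose, the force, the opening and the grip force at its end, in the units of the state.
- ctrl.get_obs(): the state, without advancing time (a new reading comes with each control period).
- ctrl.camera(name): name is "scene" or "top" or "wrist"; returns a dict with "pixels" (384x512x3 uint8, red, green, blue), "mtx" (3x3 intrinsics, pixels), "R" (3x3) and "t" (3): a world point X has camera coordinates R X + t. Camera axes: x right, y down, z forward; pixel columns grow to the right and rows downward; lengths in m; the calibration is good to about 2 mm. A picture is of the moment at which its call begins. There is no depth.
- ctrl.hand_in(): hands the job in; it is judged then, once.
The state is a dict: "time_s": time; "q": joint angles; "dq": joint speeds; "joint_efforts": joint torques, N m; "eef_pos": TCP position; "eef_rot": TCP orientation; "wrist_force": force on the tool from outside, world axes, zero at the start; "torque": the same for the moment, N m; "opening": opening from 0.0 (shut) to 1.0 (fully open); "grasp_force": force on a finger pad.
Only numpy, scipy, OpenCV 4.12 (cv2) and the standard library are available. Lean on these libraries where they do the work, as an engineer would, in place of code of your own. Each camera call takes 0.05 s, during which the arm holds its last target. There are 200 camera calls.

## Working session

There is one attempt and no reset: what is moved stays moved. The work goes in short steps, Python scripts to look and compute and a tool call to move; the robot and the scene stay as the last step left them, time stands still between calls to the robot, and variables do not carry over. Pictures are saved under pics/ and viewed, at most 14 in all, crops included, and the job is handed in when it is done.

Besides the shell and the picture viewer there is one more tool, called as a command line: name --argument value ..., lists and objects as JSON in quotes. carry_out: Moves the arm, as the interface text tells. Shift numbers are shares of 40 mm and turn numbers shares of 0.1 rad, none past 1 either way. Its arguments: {"type":"object","properties":{"plan":{"type":"string"},"claw":{"type":"number"}},"required":["plan"]}

```bash
ls; mkdir -p pics
cat > h.py <<'E'
import numpy as np,cv2
from bench import ctrl
def shot(n,f=None):
    c=ctrl.camera(n)
    if f: cv2.imwrite('pics/'+f,cv2.cvtColor(c['pixels'],cv2.COLOR_RGB2BGR))
    return c
def ray(c,uv,z):
    R=np.array(c['R']);t=np.array(c['t']);o=-R.T@t
    d=R.T@np.linalg.solve(c['mtx'],[uv[0],uv[1],1]);return o+d*(z-o[2])/d[2]
def proj(c,X):
    p=np.array(c['mtx'])@(np.array(c['R'])@np.array(X)+c['t']);return p[:2]/p[2]
E
python3 - <<'E'
from h import *
a=shot('top','t0.png');b=shot('scene','s0.png')
for c in(a,b):print(c['mtx'],-np.array(c['R']).T@c['t'],c['R'])
print(ctrl.get_obs())
E
```

```text
pics
[[420.31457024   0.         253.69234258]
 [  0.         420.31457024 193.53286351]
 [  0.           0.           1.        ]] [0.29527662 0.02516089 1.35944663] [[ 0.01372436 -0.99979232  0.01506536]
 [-0.97973446 -0.01645705 -0.19962351]
 [ 0.19982998 -0.01202034 -0.97975685]]
[[418.14720806   0.         259.17708119]
 [  0.         418.14720806 189.74914143]
 [  0.           0.           1.        ]] [-0.34180228 -0.62801571  0.63392195] [[ 0.57845844 -0.81564608 -0.01035847]
 [-0.38859521 -0.26438322 -0.88266374]
 [ 0.71720261  0.51460955 -0.46989087]]
{'time_s': 0.1, 'q': array([ 1.12068699e+00,  1.81460686e-01,  1.60788787e+00,  1.53422742e-05,
        1.35377007e+00, -2.06278877e-01]), 'dq': array([ 0.00096975, -0.00238227, -0.00464133, -0.00035714,  0.0006006 ,
        0.00081524]), 'joint_efforts': array([-2.46184190e-04, -4.45880055e+01, -3.52235091e+01, -3.09049310e-04,
        4.15016271e-03,  1.80548551e-05]), 'eef_pos': array([0.13857261, 0.55756279, 0.23048737]), 'eef_rot': array([-2.53025662e-04,  1.21615055e-01,  9.92577048e-01, -7.19845577e-04]), 'wrist_force': array([ 0.23772998, -0.13720841,  0.10167922]), 'torque': array([ 0.00918738,  0.0458356 , -0.00348583]), 'grasp_force': 0.0, 'opening': 1.0000029667868844}
```

View pics/t0.png

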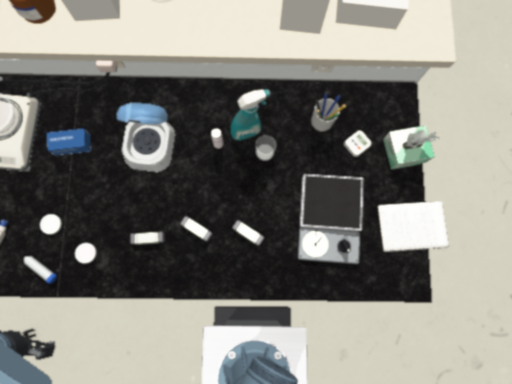

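View pics/s0.png

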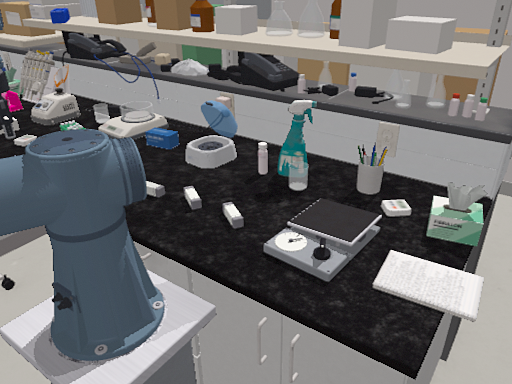

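The top view shows three floats, at (147,238), (196,229) and (248,233). The levelling table is at (332,218), with its knob at (345,246) and dial at (314,243). The beaker (265,148), bottle (217,138) and timer (358,144) are clear of the work. Next I'll measure these.

```bash
cat >> h.py <<'E'
def floats(c,roi=(110,290,190,270),z=.03):
    u0,u1,v0,v1=roi
    im=c['pixels'].astype(int);m=(im.min(2)>100).astype(np.uint8)
    k=np.zeros_like(m);k[v0:v1,u0:u1]=m[v0:v1,u0:u1]
    out=[]
    for q in cv2.findContours(k,cv2.RETR_EXTERNAL,cv2.CHAIN_APPROX_NONE)[0]:
        if cv2.contourArea(q)<100: continue
        P=np.array([ray(c,p[0],z)[:2] for p in q],np.float32)
        (cx,cy),(w,h),a=cv2.minAreaRect(P)
        if w<h: a+=90
        out.append((round(float(cx),4),round(float(cy),4),round(max(w,h),4),round(min(w,h),4),round((np.deg2rad(a)+np.pi/2)%np.pi-np.pi/2,3)))
    return out
E
python3 - <<'E'
from h import *
c=shot('top')
for f in floats(c): print(f)
im=c['pixels'].astype(int)
m=np.zeros(im.shape[:2],np.uint8);m[225:275,290:370]=(im[225:275,290:370].min(2)>100)
for nm,uv,z in [('knob',(345,246),.05),('dial',(314,243),.025),('beaker',(265,148),.04),('bottle',(217,138),.05),('timer',(358,144),.02)]: print(nm,ray(c,uv,z).round(3))
for uv in [(303,176),(363,178),(362,230),(301,228)]: print('plate',ray(c,uv,.045).round(3))
for uv in [(359,263),(298,262)]: print('cons',ray(c,uv,.025).round(3))
cr=c['pixels'][165:275,285:375]
cv2.imwrite('pics/c0.png',cv2.cvtColor(cv2.resize(cr,None,fx=5,fy=5,interpolation=cv2.INTER_CUBIC),cv2.COLOR_RGB2BGR))
E
```

```text
(0.4195, 0.3446, 0.0981, 0.0346, np.float64(-1.555))
(0.4416, 0.0266, 0.1004, 0.0352, np.float64(0.996))
(0.4524, 0.1917, 0.1007, 0.0357, np.float64(1.005))
knob [ 0.401 -0.277  0.05 ]
dial [ 0.411 -0.185  0.025]
beaker [ 0.717 -0.026  0.04 ]
bottle [0.745 0.131 0.05 ]
timer [ 0.743 -0.338  0.02 ]
plate [ 0.624 -0.149  0.045]
plate [ 0.62  -0.343  0.045]
plate [ 0.452 -0.334  0.045]
plate [ 0.455 -0.141  0.045]
cons [ 0.35  -0.326  0.025]
cons [ 0.35  -0.133  0.025]
```

View pics/c0.png

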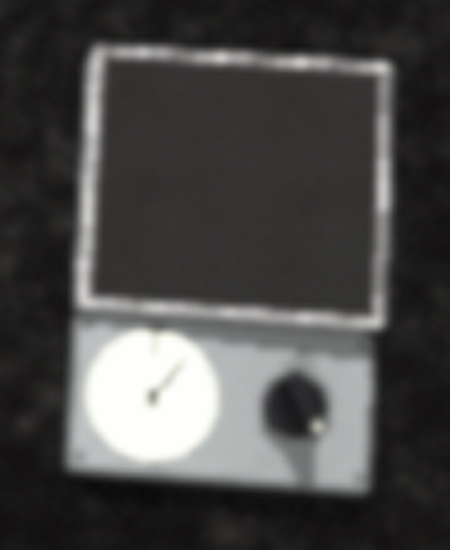

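carry_out --plan "-0.8 -0.3 0 0 0 -0.8; -0.8 -0.3 0 0 0 -0.8; -0.8 -0.5 0 0 0 -0.8; -0.8 -0.55 0 0 0 0; -0.8 -0.55 0 0 0 0; -0.8 -0.55 0 0 0 0; -0.5 -0.8 0 0 0 0; -0.3 -0.9 0 0 0 0" --claw -1

```text
time_s: 0.82
eef_pos: [0.3563, 0.3632, 0.2311]
eef_rot: [0.0, 0.002, 1.0, 0.0]
wrist_force: [-0.5, -0.7, -0.0]
opening: 1.0
grasp_force: 0.0
```

carry_out --plan "0 -1 0 0 0 0; 0 -1 0 0 0 0; 0 -1 0 0 0 0; 0 -1 0 0 0 0; 0 -1 0 0 0 0; 0 -1 0 0 0 0; 0 -1 0 0 0 0; 0 -1 0 0 0 0"

```text
time_s: 1.48
eef_pos: [0.3524, 0.0429, 0.2313]
eef_rot: [0.0, 0.002, 1.0, -0.0]
wrist_force: [1.1, -0.6, 0.0]
opening: 1.004
grasp_force: 0.0
```

carry_out --plan "-0.1 -0.99 0 0 0 0; -0.1 -0.99 0 0 0 0; -0.1 -0.99 0 0 0 0; -0.1 -0.99 0 0 0 0; -0.1 -0.99 0 0 0 0; -0.1 -0.99 0 0 0 0; -0.1 -0.99 0 0 0 0; -0.1 -0.99 0 0 0 0"

```text
time_s: 2.15
eef_pos: [0.3834, -0.2745, 0.2311]
eef_rot: [-0.0, 0.002, 1.0, 0.0]
wrist_force: [1.3, 0.2, 1.1]
opening: 1.001
grasp_force: 0.0
```

Run:
```python
from h import *
c=shot('wrist','w1.png');print(-np.array(c['R']).T@c['t'],c['R'],ctrl.get_obs()['eef_pos'],ctrl.get_obs()['q'])
for f in floats(c,(0,1,0,1)):print(f)
```

```text
[ 0.31268759 -0.27428947  0.37272112] [[ 3.93248338e-03  9.99992207e-01  3.47844275e-04]
 [ 9.60870777e-01 -3.87498096e-03  2.76969918e-01]
 [ 2.76969107e-01 -7.54946200e-04 -9.60878527e-01]] [ 0.38382774 -0.28110988  0.23123285] [-0.88050443 -0.04877333  1.85041441 -0.00272728  1.33608297 -2.4432457 ]
```

View pics/w1.png

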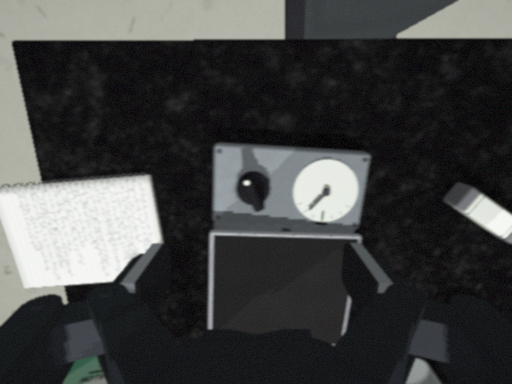

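The wrist view shows the knob at (252,187), the dial pivot at (327,189) and the mark at (322,213). The pointer runs toward (310,208).

Run:
```python
from h import *
c=shot('wrist')
p=c['pixels'][140:240,205:375].astype(float)
p=np.clip(255*(p/255)**.45,0,255).astype(np.uint8)
cv2.imwrite('pics/w2.png',cv2.cvtColor(cv2.resize(p,None,fx=4.7,fy=4.7,interpolation=cv2.INTER_CUBIC),cv2.COLOR_RGB2BGR))
for uv,z in [((252,187),.037),((327,189),.025),((322,213),.025)]: print(ray(c,uv,z))
```

```text
[ 0.39932948 -0.28698884  0.037     ]
[ 0.40550438 -0.19420343  0.025     ]
[ 0.43702478 -0.19862742  0.025     ]
```

View pics/w2.png

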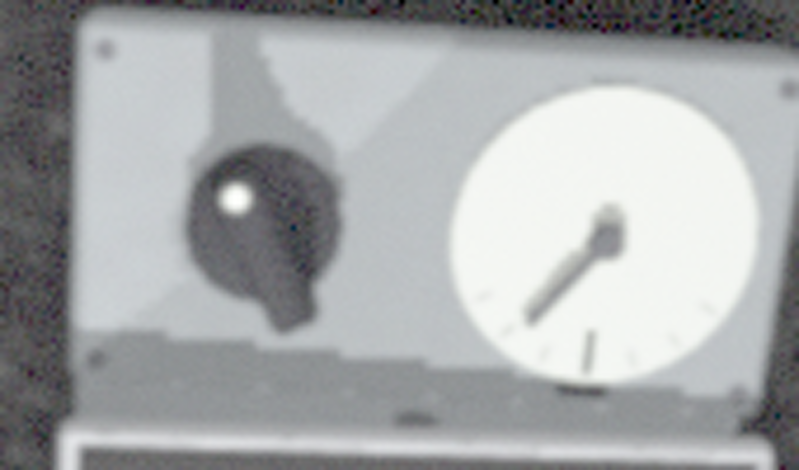

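Run:
```python
from h import *
c=shot('wrist')
P={}
for n,u,v,z in [('disc',265,222,.037),('dot',233,198,.063),('end',290,322,.063),('piv',607,236,.027),('tip',530,320,.027),('mark_in',590,332,.025),('mark_out',587,370,.025),('s1',105,50,.025),('s2',790,88,.025),('s3',97,358,.025),('s4',738,394,.025),('dl',450,235,.025),('dr',757,235,.025)]:
    P[n]=ray(c,(205+u/4.7,140+v/4.7),z);print(n,P[n].round(4))
a=lambda p,q:np.arctan2(*(P[q]-P[p])[[1,0]])
print('bar',a('dot','end'),'ptr',a('piv','tip'),'mark',a('piv','mark_in'),a('piv','mark_out'),'yaw',a('s1','s3'),a('s2','s1')-np.pi/2*0,a('s3','s4'))
```

```text
disc [ 0.3992 -0.2715  0.037 ]
dot [ 0.3867 -0.2794  0.063 ]
end [ 0.4173 -0.266   0.063 ]
piv [ 0.4063 -0.1815  0.027 ]
tip [ 0.4294 -0.2006  0.027 ]
mark_in [ 0.4336 -0.1838  0.025 ]
mark_out [ 0.4445 -0.1839  0.025 ]
s1 [ 0.3568 -0.3119  0.025 ]
s2 [ 0.3679 -0.1367  0.025 ]
s3 [ 0.4401 -0.3171  0.025 ]
s4 [ 0.4518 -0.1422  0.025 ]
dl [ 0.4062 -0.2225  0.025 ]
dr [ 0.4069 -0.1414  0.025 ]
bar 0.4116872304958515 ptr -0.689140423562578 mark -0.08215185840011212 -0.062074118353589613 yaw -0.06153168823048839 -1.6339620217237243 1.503509882656286
```

carry_out --plan "-0.42 0.23 0 0 0 0; 0 0 0 0 0 1; 0 0 0 0 0 1; 0 0 0 0 0 1; 0 0 0 0 0 1; 0 0 0 0 0 1; 0 0 0 0 0 1; 0 0 0 0 0 1" --claw 0

```text
time_s: 2.97
eef_pos: [0.4006, -0.2616, 0.2312]
eef_rot: [-0.0, 0.346, 0.938, 0.0]
wrist_force: [-0.5, 0.4, -0.4]
opening: 0.502
grasp_force: 0.0
```

carry_out --plan "0 0 0 0 0 1; 0 0 0 0 0 1; 0 0 0 0 0 1; 0 0 0 0 0 1; 0 0 0 0 0 1; 0 0 0 0 0 1; 0 0 0 0 0 1; 0 0 0 0 0 1"

```text
time_s: 3.63
eef_pos: [0.4006, -0.2616, 0.2312]
eef_rot: [-0.0, 0.684, 0.729, 0.0]
wrist_force: [0.1, 0.5, -0.2]
opening: 0.495
grasp_force: 0.0
```

carry_out --plan "0 0 0 0 0 1; 0 0 0 0 0 1; 0 0 0 0 0 1; 0 0 0 0 0 1; 0 0 0 0 0 1; 0 0 0 0 0 1; 0 0 0 0 0 1; 0 0 0 0 0 1"

```text
time_s: 4.3
eef_pos: [0.4006, -0.2617, 0.2312]
eef_rot: [-0.0, 0.914, 0.405, 0.0]
wrist_force: [-0.2, -0.1, 0.7]
opening: 0.499
grasp_force: 0.0
```

carry_out --plan "0 0 0.6 0 0 1; 0 0 0.6 0 0 1; 0 0 0.6 0 0 1; 0 0 0.6 0 0 1; 0 0 0.6 0 0 0.3; 0 0 0 0 0 0; 0 0 0 0 0 0; 0 0 0 0 0 0"

```text
time_s: 4.97
eef_pos: [0.4013, -0.2632, 0.1126]
eef_rot: [0.001, 0.979, 0.203, 0.0]
wrist_force: [-0.1, -0.2, 0.3]
opening: 0.498
grasp_force: 0.0
```

```bash
cat >> h.py <<'E'
from scipy.spatial.transform import Rotation as Ro
def st():
    o=ctrl.get_obs();w,x,y,z=o['eef_rot'];R=Ro.from_quat([x,y,z,w]).as_matrix()
    return o,R,np.arctan2(R[1,1],R[0,1])
def todo(x,y,z,psi=None,p=None):
    o,R,s=st();d=R.T@(np.array([x,y,z])-(o['eef_pos'] if p is None else p))/.04
    print('t',round(o['time_s'],1),'pos',o['eef_pos'].round(4),'psi',round(s,3),'q1,6',o['q'][[0,5]].round(2),'| shift',d.round(2),'turn z',None if psi is None else ((-(psi-s)+np.pi)%(2*np.pi)-np.pi).round(3)*10)
E
python3 -c "
from h import *
todo(.4005,-.272,.042,-1.16)"
```

```text
t 5.0 pos [ 0.4013 -0.2632  0.1126] psi -1.161 q1,6 [-0.83  0.33] | shift [-0.11  0.19  1.76] turn z -0.01
```

carry_out --plan "-0.11 0.19 0 0 0 0; 0 0 0.6 0 0 0; 0 0 0.6 0 0 0; 0 0 0.56 0 0 0; 0 0 0 0 0 0; 0 0 0 0 0 0; 0 0 0 0 0 0; 0 0 0 0 0 0"

```text
time_s: 5.63
eef_pos: [0.4008, -0.2735, 0.0429]
eef_rot: [0.002, 0.979, 0.203, 0.001]
wrist_force: [-0.3, 0.2, -0.1]
opening: 0.502
grasp_force: 0.0
```

carry_out --plan "0 0 0 0 0 0; 0 0 0 0 0 0; 0 0 0 0 0 0; 0 0 0 0 0 0; 0 0 0 0 0 0; 0 0 0 0 0 0; 0 0 0 0 0 0; 0 0 0 0 0 0" --claw 1

```text
time_s: 6.3
eef_pos: [0.402, -0.2764, 0.043]
eef_rot: [0.005, 0.979, 0.203, 0.002]
wrist_force: [2.4, -11.0, -4.6]
opening: 0.135
grasp_force: 62.0
```

```bash
python3 -c "
from h import *
todo(.4005,-.272,.042,-1.16);print(st()[0])
c=shot('wrist')
p=c['pixels']
cv2.imwrite('pics/w3.png',p[:,:,::-1])"
```

```text
t 6.3 pos [ 0.402  -0.2764  0.043 ] psi -1.163 q1,6 [-0.85  0.32] | shift [ 0.01 -0.12  0.02] turn z -0.03
{'time_s': 6.3, 'q': array([-0.84509658,  0.25110283,  1.96004161, -0.00206534,  0.92035264,
        0.31903731]), 'dq': array([ 0.00085541, -0.0004245 ,  0.00016873, -0.00036551, -0.000124  ,
        0.0011347 ]), 'joint_efforts': array([  3.69279988, -38.4190464 , -20.4641211 ,   1.24065153,
         3.02947171,   0.08193912]), 'eef_pos': array([ 0.40202711, -0.27642897,  0.04301219]), 'eef_rot': array([0.00478619, 0.9792609 , 0.20253873, 0.00180356]), 'wrist_force': array([  2.43417872, -10.95831932,  -4.63619375]), 'torque': array([-1.64458956, -0.44204562,  0.12442443]), 'grasp_force': 62.01014757156372, 'opening': 0.13522046395846565}
```

View pics/w3.png

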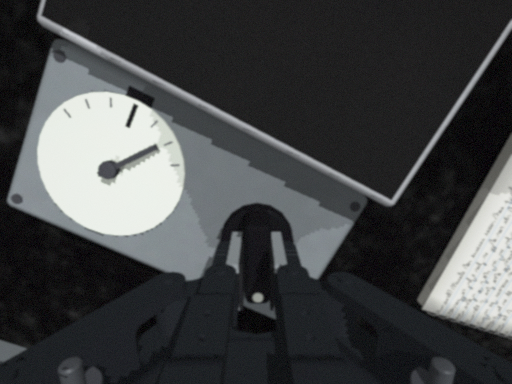

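The wrist view shows the bar held centrally at (258,265). The pointer runs from (108,170) to (157,149) and the mark is at (131,115). I'll start turning.

carry_out --plan "0 0.11 0 0 0 0; 0 0 0 0 0 -1; 0 0 0 0 0 -1; 0 0 0 0 0 -1; 0 0 0 0 0 -1; 0 0 0 0 0 -1; 0 0 0 0 0 -1; 0 0 0 0 0 -1"

```text
time_s: 7.02
eef_pos: [0.4019, -0.2767, 0.0429]
eef_rot: [0.001, 0.849, 0.528, 0.0]
wrist_force: [-4.1, 3.6, 14.5]
opening: 0.132
grasp_force: 64.6
```

carry_out --plan "0 0 0 0 0 -1; 0 0 0 0 0 -1; 0 0 0 0 0 -1; 0 0 0 0 0 -1; 0 0 0 0 0 -1; 0 0 0 0 0 -1; 0 0 0 0 0 0; 0 0 0 0 0 0"

```text
time_s: 7.68
eef_pos: [0.4018, -0.2767, 0.0429]
eef_rot: [0.001, 0.657, 0.754, -0.0]
wrist_force: [-5.3, 2.5, 15.2]
opening: 0.14
grasp_force: 64.6
```

```bash
cat >> h.py <<'E'
def dial(c,f=None,D=(.4065,-.182)):
    """angles of dark pixels on the dial by radius band, world xy"""
    im=c['pixels'];h,w=im.shape[:2]
    s=0.0003;n=300;g=(np.arange(n)-n/2)*s   # rectified patch of the dial: col=-y,row=-x
    X=np.array([[D[0]-a,D[1]-b] for a in g[[0,-1]] for b in g[[0,-1]]])
    pts=np.float32([proj(c,[x,y,.025]) for x,y in X]);dst=np.float32([[0,0],[n-1,0],[0,n-1],[n-1,n-1]])
    r=cv2.warpPerspective(im,cv2.getPerspectiveTransform(pts,dst),(n,n),flags=cv2.INTER_CUBIC)
    if f: cv2.imwrite('pics/'+f,cv2.resize(r,None,fx=1.6,fy=1.6)[:,:,::-1])
    return r
E
python3 -c "
from h import *
todo(.402,-.2764,.042)
print(st()[0]['wrist_force'],st()[0]['torque'])
c=shot('wrist')
a=dial(c);b=c['pixels'];cv2.imwrite('pics/w4.png',np.hstack([cv2.resize(a,(384,384)),cv2.resize(b,(410,384))])[:,:,::-1])"
```

```text
t 7.7 pos [ 0.4018 -0.2767  0.0429] psi 0.138 q1,6 [-0.85 -0.98] | shift [0.01 0.01 0.02] turn z None
[-5.26887365  2.4884021  15.15991074] [0.58771273 0.94042277 0.03641387]
```

View pics/w4.png

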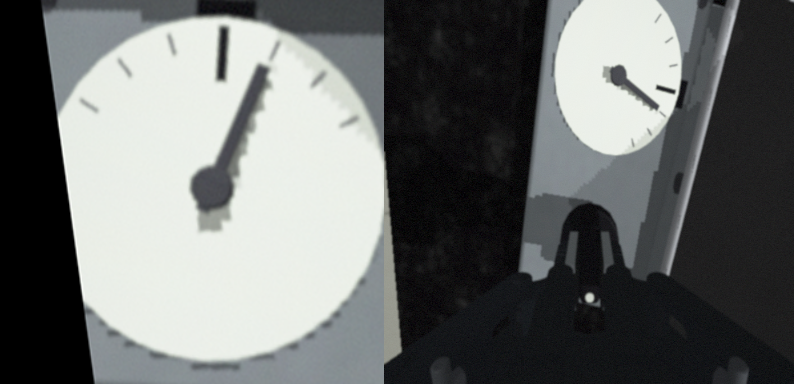

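In the rectified dial, the pivot is at (212,188), the tip at (264,67) and the mark at (223,53). That puts the pointer at about -0.325 rad, so the knob needs about 1.3 rad more.

carry_out --plan "0 0 0 0 0 -1; 0 0 0 0 0 -1; 0 0 0 0 0 -1; 0 0 0 0 0 -1; 0 0 0 0 0 -1; 0 0 0 0 0 -1; 0 0 0 0 0 -1; 0 0 0 0 0 -1"

```text
time_s: 8.4
eef_pos: [0.4017, -0.2769, 0.0429]
eef_rot: [0.0, 0.309, 0.951, -0.001]
wrist_force: [-5.7, 2.8, 14.8]
opening: 0.139
grasp_force: 64.6
```

carry_out --plan "0 0 0 0 0 -1; 0 0 0 0 0 -1; 0 0 0 0 0 -1; 0 0 0 0 0 -0.5; 0 0 0 0 0 0; 0 0 0 0 0 0; 0 0 0 0 0 0; 0 0 0 0 0 0"

```text
time_s: 9.07
eef_pos: [0.4017, -0.277, 0.0429]
eef_rot: [0.0, 0.141, 0.99, -0.001]
wrist_force: [-5.8, 1.4, 13.2]
opening: 0.136
grasp_force: 64.6
```

```bash
cat >> h.py <<'E'
def pang(c,f=None):
    r=dial(c,f);g=r.min(2).astype(int);n=300
    w=(g>170).astype(np.uint8);cn=max(cv2.findContours(w,cv2.RETR_EXTERNAL,cv2.CHAIN_APPROX_NONE)[0],key=cv2.contourArea)
    (cx,cy),rad=cv2.minEnclosingCircle(cn)
    v,u=np.mgrid[:n,:n];R=np.hypot(u-cx,v-cy)*.0003;A=np.arctan2(cx-u,cy-v) # ccw from +x
    d=g<95
    def med(lo,hi):
        k=d&(R>lo)&(R<hi)&(abs(A)<1.2);return (A[k].mean(),A[k].std(),k.sum()) if k.any() else None
    print('c',cx,cy,rad*.0003,'ptr',med(.012,.026),'mark',med(.0335,.037))
E
python3 -c "
from h import *
todo(.402,-.2764,.042)
c=shot('wrist');pang(c,'d5.png')"
```

```text
t 9.1 pos [ 0.4017 -0.277   0.0429] psi 1.288 q1,6 [-0.85 -2.13] | shift [-0.    0.02  0.02] turn z None
c 165.12757873535156 145.95596313476562 0.04060552368164062 ptr (np.float64(-0.041941126661956256), np.float64(0.05863402510240112), np.int64(530)) mark (np.float64(-0.06451912017355724), np.float64(0.011773520634891297), np.int64(57))
```

View pics/d5.png

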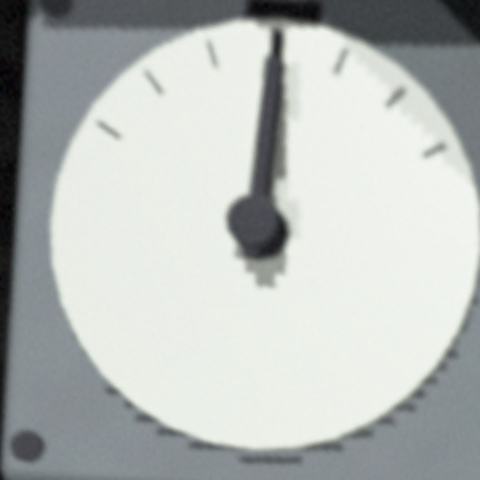

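The pointer runs from (257,220) to (275,58), about -0.11 rad. The mark direction, from the dial centre (265,233) to (278,38), is about -0.066 rad. So about 0.17 rad of knob is left.

carry_out --plan "0 0 0 0 0 -0.6; 0 0 0 0 0 -0.6; 0 0 0 0 0 -0.5; 0 0 0 0 0 0; 0 0 0 0 0 0; 0 0 0 0 0 0; 0 0 0 0 0 0; 0 0 0 0 0 0"

```text
time_s: 9.78
eef_pos: [0.4017, -0.2771, 0.0429]
eef_rot: [0.0, 0.056, 0.998, -0.001]
wrist_force: [-5.6, 1.6, 13.8]
opening: 0.137
grasp_force: 64.6
```

```bash
cat >> h.py <<'E'
def pang2(c):
    r=dial(c);g=r.min(2).astype(int)
    w=(g>170).astype(np.uint8);cn=max(cv2.findContours(w,cv2.RETR_EXTERNAL,cv2.CHAIN_APPROX_NONE)[0],key=cv2.contourArea)
    (cx,cy),_,_=cv2.fitEllipse(cv2.convexHull(cn))
    rows=range(int(cy)-95,int(cy)-32);P=[]
    for v in rows:
        u=np.where(g[v,110:200]<105)[0]
        if len(u)>2:P.append((v,110+u.mean()))
    P=np.array(P);k=np.polyfit(P[:,0],P[:,1],1)
    res=P[:,1]-np.polyval(k,P[:,0])
    mk=[110+np.where(g[v,110:200]<105)[0].mean() for v in range(int(cy)-122,int(cy)-114)]
    print('ptr ang',np.arctan(k[0]),'res',res.std(),'mark rows',np.round(mk,1),'centre',cx,cy,'mark ang',-np.arctan((np.mean(mk)-cx)/118.5))
E
python3 -c "
from h import *
todo(.402,-.2764,.042)
c=shot('wrist');pang2(c);dial(c,'d6.png')"
```

```text
t 9.8 pos [ 0.4017 -0.2771  0.0429] psi 1.458 q1,6 [-0.85 -2.3 ] | shift [-0.01  0.02  0.02] turn z None
ptr ang -0.10440964203832344 res 0.3962659266558899 mark rows [172.5 172.5 172.5 172.5 172.5 172.5 172.5 172. ] centre 164.96051025390625 145.93316650390625 mark ang -0.06301342490866914
```

View pics/d6.png

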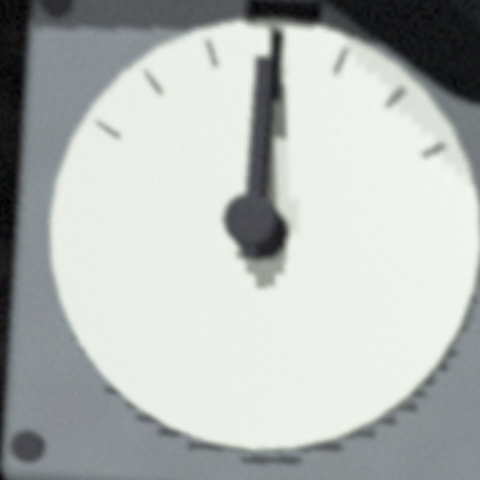

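The hub is now at (253,220) and the tip at (264,62), about -0.07 against -0.065 for the mark, so the pointer is on the mark. I'll release and rise.

carry_out --plan "0 0 0 0 0 0; 0 0 0 0 0 0; 0 0 0 0 0 0; 0 0 0 0 0 0; 0 0 0 0 0 0; 0 0 0 0 0 0; 0 0 -0.5 0 0 0; 0 0 -0.9 0 0 0" --claw 0

```text
time_s: 10.5
eef_pos: [0.3989, -0.2734, 0.0937]
eef_rot: [-0.003, 0.057, 0.998, 0.003]
wrist_force: [-0.5, 0.4, 0.2]
opening: 0.497
grasp_force: 0.0
```

carry_out --plan "0 0 -1 0 0 0; 0 0 -1 0 0 0; 0 0 -1 0 0 0; 0 0.5 0 0 0 0; 0 1 0 0 0 0; 0 1 0 0 0 0; 0 0 0 0 0 0; 0 0 0 0 0 0"

```text
time_s: 11.17
eef_pos: [0.4129, -0.175, 0.2169]
eef_rot: [0.0, 0.055, 0.998, -0.0]
wrist_force: [0.2, -0.3, -0.2]
opening: 0.502
grasp_force: 0.0
```

```bash
python3 -c "
from h import *
o=ctrl.get_obs();print(o['wrist_force'])
todo(.4416,.0266,.2,.996+1.571)
c=shot('wrist');r1=dial(c);t=shot('top')
print(floats(t))
f=np.hstack([cv2.resize(r1,(390,390)),cv2.resize(c['pixels'],(400,390))])
cv2.imwrite('pics/d7.png',f[:,:,::-1])"
```

```text
[ 0.20929025 -0.2690991  -0.19179417]
t 11.2 pos [ 0.4129 -0.175   0.2169] psi 1.461 q1,6 [-0.67 -2.13] | shift [-0.16  5.09  0.42] turn z -11.06
[(0.3491, -0.0943, 0.0695, 0.03, np.float64(-0.589)), (0.4195, 0.3459, 0.101, 0.0346, np.float64(-1.555)), (0.4419, 0.0269, 0.0995, 0.0352, np.float64(0.996)), (0.4526, 0.192, 0.1015, 0.0357, np.float64(1.005))]
```

View pics/d7.png

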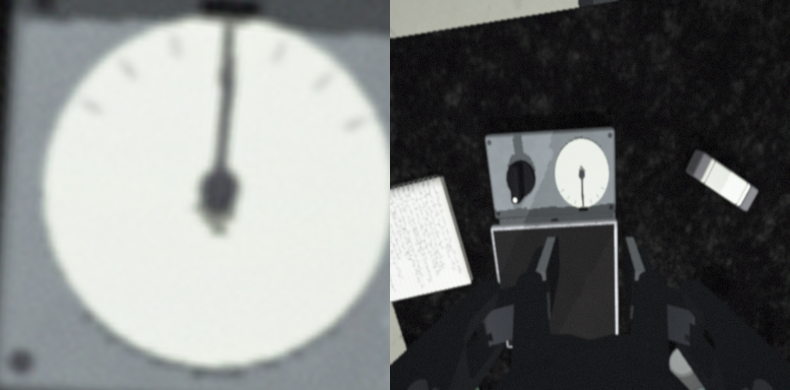

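The pointer lies on the mark, with tip and mark in line at (226,70) and (229,25), and the knob is free. Next is float A, where I'll grip 20 mm off its middle and read the moment.

carry_out --plan "-0.06 0.92 0.2 0 0 0; -0.07 0.92 0.3 0 0 0; -0.06 0.92 0.3 0 0 0; -0.07 0.92 0.3 0 0 0; -0.06 0.92 0.3 0 0 0; -0.07 0.94 0.3 0 0 0; 0 0 0 0 0 1; 0 0 0 0 0 1" --claw -0.5

```text
time_s: 11.93
eef_pos: [0.4532, 0.0428, 0.1477]
eef_rot: [-0.001, 0.157, 0.988, -0.0]
wrist_force: [1.0, -0.3, -0.7]
opening: 0.752
grasp_force: 0.0
```

carry_out --plan "0 0 0 0 0 1; 0 0 0 0 0 1; 0 0 0 0 0 1; 0 0 0 0 0 1; 0 0 0 0 0 1; 0 0 0 0 0 1; 0 0 0 0 0 1; 0 0 0 0 0 1"

```text
time_s: 12.6
eef_pos: [0.454, 0.0402, 0.1487]
eef_rot: [-0.0, 0.532, 0.847, -0.0]
wrist_force: [0.1, -0.1, -0.1]
opening: 0.757
grasp_force: 0.0
```

carry_out --plan "0 0 0 0 0 1; 0 0 0 0 0 1; 0 0 0 0 0 1; 0 0 0 0 0 1; 0 0 0 0 0 1; 0 0 0 0 0 1; 0 0 0 0 0 1; 0 0 0 0 0 1"

```text
time_s: 13.27
eef_pos: [0.454, 0.0402, 0.1487]
eef_rot: [0.0, 0.819, 0.573, -0.0]
wrist_force: [-0.5, -0.6, 0.3]
opening: 0.749
grasp_force: 0.0
```

carry_out --plan "0 0 0 0 0 1; 0 0 0 0 0 1; 0 0 0 0 0 0.4; 0 0 0 0 0 0; 0 0 0 0 0 0; 0 0 0 0 0 0; 0 0 0 0 0 0; 0 0 0 0 0 0"

```text
time_s: 13.93
eef_pos: [0.4535, 0.0415, 0.1488]
eef_rot: [-0.0, 0.88, 0.474, -0.0]
wrist_force: [0.3, -0.2, -1.3]
opening: 0.748
grasp_force: 0.0
```

```bash
python3 -c "
from h import *
o=ctrl.get_obs();print(o['wrist_force'],o['torque'],o['q'])
todo(.4527,.0436,.004,-.575)
c=shot('wrist')
print(floats(c,(0,512,0,300)))"
```

```text
[ 0.33315706 -0.23538547 -1.33347911] [0.00149675 0.04176928 0.02630546] [-1.70404114e-01  5.41234635e-03  1.97619674e+00 -4.78041569e-05
  1.16007163e+00  4.12289517e-01]
t 13.9 pos [0.4535 0.0415 0.1488] psi -0.583 q1,6 [-0.17  0.41] | shift [ 0.03 -0.05  3.62] turn z -0.08
[(0.5712, -0.1456, 0.1129, 0.0404, np.float64(-0.065)), (0.4863, -0.0631, 0.0552, 0.0151, np.float64(1.428)), (0.3435, 0.0303, 0.0566, 0.0164, np.float64(0.572)), (0.235, 0.1104, 0.1294, 0.0658, np.float64(0.748)), (0.442, 0.0286, 0.1016, 0.0308, np.float64(1.002)), (0.6756, -0.0066, 0.0406, 0.01, np.float64(1.228)), (0.4491, 0.1819, 0.08, 0.0366, np.float64(1.014))]
```

carry_out --plan "0.07 -0.07 0.6 0 0 0; 0 0 0.8 0 0 0; 0 0 0.8 0 0 0; 0 0 0.7 0 0 0; 0 0 0.5 0 0 0; 0 0 0.22 0 0 0; 0 0 0 0 0 0; 0 0 0 0 0 0"

```text
time_s: 14.65
eef_pos: [0.4529, 0.0456, 0.0044]
eef_rot: [-0.0, 0.88, 0.474, -0.0]
wrist_force: [-0.1, -0.4, 0.6]
opening: 0.753
grasp_force: 0.0
```

carry_out --plan "0 0 0 0 0 0; 0 0 0 0 0 0; 0 0 0 0 0 0; 0 0 0 0 0 0; 0 0 0 0 0 0; 0 0 0 0 0 0; 0 0 0 0 0 0; 0 0 0 0 0 0" --claw 1

```text
time_s: 15.32
eef_pos: [0.454, 0.0454, 0.0056]
eef_rot: [0.001, 0.88, 0.474, 0.001]
wrist_force: [-0.9, -0.2, 7.0]
opening: 0.34
grasp_force: 60.5
```

carry_out --plan "0 0 -0.3 0 0 0; 0 0 -0.5 0 0 0; 0 0 -0.5 0 0 0; 0 0 -0.3 0 0 0; 0 0 0 0 0 0; 0 0 0 0 0 0; 0 0 0 0 0 0; 0 0 0 0 0 0"

```text
time_s: 15.98
eef_pos: [0.4516, 0.0457, 0.067]
eef_rot: [-0.001, 0.88, 0.474, -0.001]
wrist_force: [-0.8, -0.6, -4.0]
opening: 0.336
grasp_force: 59.8
```

```bash
cat >> h.py <<'E'
def tq():
    o,R,s=st();T=R.T@o['torque'];print('torque tool',T.round(3),'F',o['wrist_force'].round(2),'open',round(o['opening'],3),'gf',round(o['grasp_force'],1))
E
python3 -c "
from h import *
tq();todo(.45,.045,.1);shot('wrist');tq()"
```

```text
torque tool [-0.03  -0.024 -0.017] F [-0.78 -0.64 -4.  ] open 0.336 gf 59.8
t 16.0 pos [0.4516 0.0457 0.067 ] psi -0.583 q1,6 [-0.16  0.42] | shift [-0.04 -0.03 -0.82] turn z None
torque tool [ 0.024 -0.027  0.034] F [-1.06 -0.08 -2.87] open 0.341 gf 40.3
```

carry_out --plan "0 0 0.3 0 0 0; 0 0 0.4 0 0 0; 0 0 0.4 0 0 0; 0 0 0.3 0 0 0; 0 0 0.13 0 0 0; 0 0 0 0 0 0; 0 0 0 0 0 0; 0 0 0 0 0 0"

```text
time_s: 16.7
eef_pos: [0.4525, 0.0456, 0.0066]
eef_rot: [-0.0, 0.881, 0.474, -0.0]
wrist_force: [0.0, 0.3, -2.2]
opening: 0.337
grasp_force: 65.8
```

```bash
python3 -c "
from h import *
tq();todo(.45,.045,.004)"
```

```text
torque tool [-0.02  -0.018 -0.006] F [ 0.04  0.29 -2.19] open 0.337 gf 65.8
t 16.7 pos [0.4525 0.0456 0.0066] psi -0.583 q1,6 [-0.16  0.42] | shift [-0.05 -0.04  0.07] turn z None
```

carry_out --plan "0 0 0 0 0 0; 0 0 0 0 0 0; 0 0 0 0 0 0; 0 0 0 0 0 0; 0 0 -0.5 0 0 0; 0 0 -0.8 0 0 0; 0 0 -0.8 0 0 0; -0.5 0 0 0 0 0" --claw -0.5

```text
time_s: 17.37
eef_pos: [0.4472, 0.0292, 0.097]
eef_rot: [0.003, 0.88, 0.475, 0.005]
wrist_force: [1.2, -0.7, 0.2]
opening: 0.751
grasp_force: 0.0
```

carry_out --plan "-0.5 0 0 0 0 0; 0 0 0 0 0 0; 0 0 0 0 0 0; 0 0 0 0 0 0; 0 0 0 0 0 0; 0 0 0 0 0 0; 0 0 0 0 0 0; 0 0 0 0 0 0"

```text
time_s: 18.03
eef_pos: [0.4306, 0.0125, 0.0907]
eef_rot: [-0.0, 0.88, 0.474, -0.0]
wrist_force: [-0.2, -0.8, -0.5]
opening: 0.75
grasp_force: 0.0
```

```bash
python3 -c "
from h import *
tq();
todo(.4312,.0117,.004)
c=shot('wrist')
print([f for f in floats(c,(0,512,0,300)) if .085<f[2]<.115 and f[3]<.04])
print(floats(shot('top')))"
```

```text
torque tool [-0.007  0.048  0.002] F [-0.23 -0.82 -0.46] open 0.75 gf 0.0
t 18.0 pos [0.4306 0.0125 0.0907] psi -0.582 q1,6 [-0.25  0.33] | shift [-0.01  0.02  2.17] turn z None
[(0.4403, 0.0271, 0.099, 0.0308, np.float64(1.001))]
[(0.4195, 0.3459, 0.101, 0.0346, np.float64(-1.555)), (0.4526, 0.192, 0.1015, 0.0357, np.float64(1.005)), (0.4244, 0.0266, 0.2529, 0.1872, np.float64(-0.249))]
```

carry_out --plan "0 0 0.5 0 0 0; 0 0 0.6 0 0 0; 0 0 0.6 0 0 0; 0 0 0.3 0 0 0; 0 0 0.15 0 0 0; 0 0 0 0 0 0; 0 0 0 0 0 0; 0 0 0 0 0 0"

```text
time_s: 18.8
eef_pos: [0.4315, 0.012, 0.0058]
eef_rot: [0.001, 0.88, 0.474, 0.001]
wrist_force: [1.6, -1.2, -0.3]
opening: 0.749
grasp_force: 0.0
```

carry_out --plan "0 0 0 0 0 0; 0 0 0 0 0 0; 0 0 0 0 0 0; 0 0 0 0 0 0; 0 0 0 0 0 0; 0 0 0 0 0 0; 0 0 0 0 0 0; 0 0 0 0 0 0" --claw 1

```text
time_s: 19.47
eef_pos: [0.4314, 0.012, 0.0058]
eef_rot: [0.001, 0.88, 0.474, 0.001]
wrist_force: [-1.2, 0.2, 7.3]
opening: 0.341
grasp_force: 60.0
```

carry_out --plan "0 0 -0.3 0 0 0; 0 0 -0.7 0 0 0; 0 0 -0.7 0 0 0; 0 0 -0.3 0 0 0; 0 0 0 0 0 0; 0 0 0 0 0 0; 0 0 0 0 0 0; 0 0 0 0 0 0"

```text
time_s: 20.13
eef_pos: [0.4293, 0.0125, 0.0834]
eef_rot: [-0.001, 0.88, 0.474, -0.001]
wrist_force: [-0.6, -0.9, -2.7]
opening: 0.338
grasp_force: 60.0
```

```bash
python3 -c "
from h import *
for i in range(3): tq();shot('wrist')
todo(.45,.045,.1)"
```

```text
torque tool [-0.025 -0.102 -0.014] F [-0.56 -0.86 -2.75] open 0.338 gf 60.0
torque tool [-0.034 -0.138  0.047] F [-0.48 -0.94 -2.53] open 0.338 gf 60.0
torque tool [-0.02 -0.11  0.02] F [ 0.3   0.6  -2.82] open 0.338 gf 60.0
t 20.3 pos [0.4298 0.0124 0.0838] psi -0.583 q1,6 [-0.25  0.33] | shift [ 0.96 -0.03 -0.4 ] turn z None
```

carry_out --plan "0 0 -0.9 0 0 0; 0 0 -0.9 0 0 0; 0 0 -0.9 0 0 0; 0 0 -0.9 0 0 0; 0 0 0 0 -0.7 0; 0 0 0 0 -0.7 0; 0 0 0 0 -0.6 0; 0 0 0 0 0 0"

```text
time_s: 20.95
eef_pos: [0.4308, 0.0131, 0.2282]
eef_rot: [0.047, 0.876, 0.472, -0.089]
wrist_force: [0.0, -0.6, -2.3]
opening: 0.339
grasp_force: 60.5
```

```bash
python3 -c "
from h import *
todo(.45,.045,.1);o,R,s=st();print(o['q'].round(3),R.round(2));tq()"
```

```text
t 20.9 pos [0.4308 0.0131 0.2282] psi -0.581 q1,6 [-0.11  0.51] | shift [ 1.56 -0.03  2.95] turn z None
[-0.111 -0.048  1.87  -0.182  1.416  0.507] [[ 0.54  0.84 -0.11]
 [ 0.82 -0.55 -0.17]
 [-0.2  -0.   -0.98]]
torque tool [0.048 0.083 0.021] F [ 0.04 -0.59 -2.3 ] open 0.339 gf 60.5
```

```bash
cat > k.py <<'E'
import numpy as np
from scipy.spatial.transform import Rotation as Ro
from scipy.optimize import least_squares
D=[([1.12068699,.181460686,1.60788787,0,1.35377,-.206278877],[.13857261,.55756279,.23048737]),
([-.88050443,-.04877333,1.85041441,-.00272728,1.33608297,-2.4432457],[.38382774,-.28110988,.23123285]),
([-.84509658,.25110283,1.96004161,-.00206534,.92035264,.31903731],[.40202711,-.27642897,.04301219]),
([-.170404114,.00541234635,1.97619674,-4.78e-5,1.16007163,.412289517],[.4535,.0415,.1488]),
([-.111,-.048,1.87,-.182,1.416,.507],[.4308,.0131,.2282])]
E=lambda a,x:Ro.from_euler(a,x).as_matrix()
def fk(q,p):
    h,L1,L2,d,e,b=p
    R1=E('z',q[0]);A=R1@E('y',q[1]);F=R1@E('y',q[1]+q[2]);W=F@E('z',q[3])@E('y',q[4]);R=W@E('z',q[5]+np.pi/2)
    return np.array([0,0,h])+R1@[0,e,0]+A@[0,0,L1]+F@[b,0,L2]+W@[0,0,d],R
r=least_squares(lambda p:np.concatenate([(fk(np.array(q),p)[0]-x) for q,x in D]),[.3,.4,.4,.3,.11,0.])
P=r.x
LO=np.array([-2.99,-.89,.3,-1.14,0,-3.12]);HI=np.array([2.99,2.07,2.58,4.28,2.63,3.12])
def ik(x,R,q0):
    f=lambda q:np.concatenate([(fk(q,P)[0]-x)*5,Ro.from_matrix(R.T@fk(q,P)[1]).as_rotvec()])
    s=least_squares(f,np.clip(q0,LO+.01,HI-.01),bounds=(LO,HI));return s.x,s.cost
if __name__=='__main__':
    print(P.round(4),np.abs(r.fun).max())
    # float A: tool z along az 1.506 horizontal, tool -x up->tool x = down (heavy)
    for az in (1.506,1.2,0.9):
        z=np.array([np.cos(az),np.sin(az),0]);x=np.array([0,0,-1.])
        for sx in(1,-1):
            R=np.stack([sx*x,np.cross(z,sx*x),z],1)
            for c in[(.53,-.18,.117),(.54,-.30,.117)]:
                best=min((ik(np.array(c)+.011*z,R,np.array([-1.1,.3,1.9,1.6,1.6,g])) for g in(-2,0,2)),key=lambda s:s[1])
                print(az,sx,c,best[0].round(2),round(best[1],5))
E
python3 k.py
```

```text
[0.3137 0.4381 0.5145 0.3191 0.1178 0.0855] 0.00015404934034671247
1.506 1 (0.53, -0.18, 0.117) [-0.93  1.05  1.28  0.89  2.16  2.17] 0.0
1.506 1 (0.54, -0.3, 0.117) [-1.01  1.2   0.95  0.92  2.31  2.3 ] 0.0
1.506 -1 (0.53, -0.18, 0.117) [-0.93  1.05  1.28  0.89  2.16 -0.97] 0.0
1.506 -1 (0.54, -0.3, 0.117) [-1.01  1.2   0.95  0.92  2.31 -0.85] 0.0
1.2 1 (0.53, -0.18, 0.117) [-1.03  0.95  1.51  1.03  1.97  2.15] 0.0
1.2 1 (0.54, -0.3, 0.117) [-1.1   1.08  1.21  1.04  2.1   2.27] 0.0
1.2 -1 (0.53, -0.18, 0.117) [-1.03  0.95  1.51  1.03  1.97 -1.  ] 0.0
1.2 -1 (0.54, -0.3, 0.117) [-1.1   1.08  1.21  1.04  2.1  -0.87] 0.0
0.9 1 (0.53, -0.18, 0.117) [-1.11  0.86  1.73  1.19  1.8   2.08] 0.0
0.9 1 (0.54, -0.3, 0.117) [-1.18  0.97  1.46  1.17  1.9   2.22] 0.0
0.9 -1 (0.53, -0.18, 0.117) [-1.11  0.86  1.73  1.19  1.8  -1.06] 0.0
0.9 -1 (0.54, -0.3, 0.117) [-1.18  0.97  1.46  1.17  1.9  -0.92] 0.0
```

carry_out --plan "0 0 -0.5 0 1 0; 0 0 -0.5 0 1 0; -0.6 0.77 0 0 0 0; -0.6 0.77 0 0 0 0; -0.6 0.77 0 0 0 0; -0.6 0.77 0 0 0 0; -0.6 0.77 0 0 0 0; -0.6 0.77 0 0 0 0"

```text
time_s: 21.62
eef_pos: [0.5088, -0.2069, 0.2676]
eef_rot: [-0.001, 0.881, 0.474, 0.001]
wrist_force: [0.6, 0.5, -2.1]
opening: 0.34
grasp_force: 60.6
```

carry_out --plan "-0.6 0.77 0 0 0 0; -0.6 0.77 0 0 0 0; 0 0 0 0 0 1; 0 0 0 0 0 1; 0 0 0 0 0 1; 0 0 0 0 0 1; 0 0 0 0 0 1; 0 0 0 0 0 1"

```text
time_s: 22.28
eef_pos: [0.5333, -0.2789, 0.2672]
eef_rot: [-0.001, 0.982, 0.19, 0.0]
wrist_force: [-0.4, 0.4, -2.4]
opening: 0.343
grasp_force: 60.9
```

carry_out --plan "0 0 0 0 0 1; 0 0 0 0 0 1; 0 0 0 0 0 1; 0 0 0 0 0 1; 0 0 0 0 0 1; 0 0 0 0 0 1; 0 0 0 0 0 1; 0 0 0 0 0 1"

```text
time_s: 22.95
eef_pos: [0.5334, -0.2788, 0.2673]
eef_rot: [-0.001, 0.978, -0.207, -0.0]
wrist_force: [0.9, -0.4, -1.6]
opening: 0.335
grasp_force: 60.9
```

carry_out --plan "0 0 0 0 0 1; 0 0 0 0 0 1; 0 0 0 0 0 1; 0 0 0 0 0 1; 0 0 0 0 0 1; 0 0 0 0 0 1; 0 0 0 0 0 1; 0 0 0 0 0 1"

```text
time_s: 23.62
eef_pos: [0.5334, -0.2788, 0.2673]
eef_rot: [-0.001, 0.82, -0.572, -0.001]
wrist_force: [-0.3, -0.1, -1.8]
opening: 0.335
grasp_force: 60.9
```

```bash
cat > n.py <<'E'
from h import *
import sys
from k import fk,ik,P
def nxt(c,sx,az=1.2,back=.011,zg=None,show=1):
    """c: wanted float axis xy + grip height z ; sx=+1: tool x down"""
    o,R,s=st();z=np.array([np.cos(az),np.sin(az),0]);x=np.array([0,0,-1.])*sx
    Rt=np.stack([x,np.cross(z,x),z],1);t=np.array(c)+back*z
    rv=Ro.from_matrix(R.T@Rt).as_rotvec()*10
    print('t',round(o['time_s'],1),'pos',o['eef_pos'].round(4),'q',o['q'].round(2),'toolz',R[:,2].round(3),'toolx',R[:,0].round(3))
    print('turn',rv.round(2),'shift(now axes)',(R.T@(t-o['eef_pos'])/.04).round(2),'world',(t-o['eef_pos']).round(4));tq()
E
python3 -c "
from n import *
nxt((.562,-.182,.117),1)"
```

```text
t 23.6 pos [ 0.5334 -0.2788  0.2673] q [-0.68  0.21  1.5   0.    1.43  2.11] toolz [-0.     0.002 -1.   ] toolx [ 0.346 -0.938 -0.002]
turn [  5.67 -14.93   5.66] shift(now axes) [-2.22 -1.69  3.76] world [ 0.0326  0.107  -0.1503]
torque tool [-0.05  -0.104  0.002] F [-0.33 -0.09 -1.85] open 0.335 gf 60.9
```

carry_out --plan "0 0 0 0 0 0.9; 0 0 0 0 0 0.9; 0 0 0 0 0 0.9; 0 0 0 0 0 0.9; 0 0 0 0 0 0.9; 0 0 0 0 0 0.9; 0 0 0 0 0 0.9; 0 0 0 0 0 0.9"

```text
time_s: 24.28
eef_pos: [0.5334, -0.2788, 0.2673]
eef_rot: [0.001, -0.567, 0.824, 0.001]
wrist_force: [0.1, 0.4, -1.4]
opening: 0.335
grasp_force: 60.9
```

carry_out --plan "0 0 0 0 -1 0; 0 0 0 0 -1 0; 0 0 0 0 -1 0; 0 0 0 0 -1 0; 0 0 0 0 -1 0; 0 0 0 0 -1 0; 0 0 0 0 -1 0; 0 0 0 0 -1 0"

```text
time_s: 24.95
eef_pos: [0.5337, -0.28, 0.2684]
eef_rot: [0.323, -0.523, 0.757, 0.221]
wrist_force: [-0.3, 0.2, -3.1]
opening: 0.335
grasp_force: 60.9
```

carry_out --plan "0 0 0 0 -1 0; 0 0 0 0 -1 0; 0 0 0 0 -1 0; 0 0 0 0 -1 0; 0 0 0 0 -1 0; 0 0 0 0 -1 0; 0 0 0 0 -1 0; 0 0 0 0 -0.7 0"

```text
time_s: 25.62
eef_pos: [0.5334, -0.2798, 0.2666]
eef_rot: [0.584, -0.399, 0.581, 0.402]
wrist_force: [-0.5, 0.0, -2.7]
opening: 0.336
grasp_force: 61.1
```

```bash
python3 -c "
from n import *
nxt((.562,-.182,.117),1)
c=shot('scene','s8.png');t=shot('top','t8.png')
f=np.hstack([c['pixels'][100:384,190:512],t['pixels'][130:300,240:450].repeat(1,0)[:,:,:].copy() if 0 else cv2.resize(t['pixels'][130:300,250:450],(334,284))])
cv2.imwrite('pics/v8.png',f[:,:,::-1])"
```

```text
t 25.6 pos [ 0.5334 -0.2798  0.2666] q [-1.11  0.81  1.33  1.11  2.18  2.43] toolz [0.357 0.934 0.005] toolx [ 0.001  0.005 -1.   ]
turn [ 0.05  0.05 -0.01] shift(now axes) [3.76 0.2  2.79] world [ 0.0326  0.108  -0.1496]
torque tool [0.013 0.939 0.003] F [-0.46  0.02 -2.65] open 0.336 gf 61.1
```

View pics/v8.png

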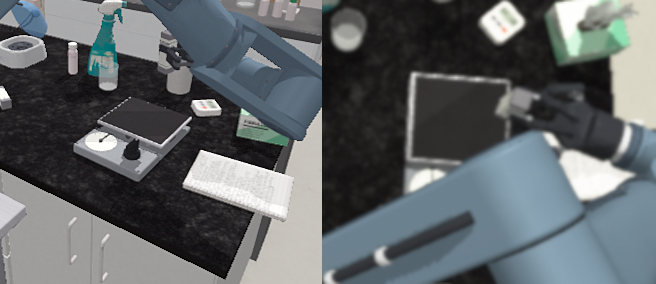

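The scene view shows the float upright in the horizontal gripper at (172,50), above the plate. Next I'll carry it across and lower it.

carry_out --plan "0 0.07 0.9 0 0 0; 0 0.07 0.9 0 0 0; 0 0.06 0.9 0 0 0; 0.7 0 0.09 0 0 0; 0.8 0 0 0 0 0; 0.8 0 0 0 0 0; 0.7 0 0 0 0 0; 0.4 0 0 0 0 0"

```text
time_s: 26.38
eef_pos: [0.5657, -0.1714, 0.1297]
eef_rot: [0.581, -0.403, 0.583, 0.401]
wrist_force: [-1.0, -0.0, -3.0]
opening: 0.339
grasp_force: 61.3
```

carry_out --plan "0.15 0 0 0 0 0; 0.1 0 0 0 0 0; 0 0 0 0 0 0; 0 0 0 0 0 0; 0 0 0 0 0 0; 0 0 0 0 0 0; 0 0 0 0 0 0; 0 0 0 0 0 0"

```text
time_s: 27.05
eef_pos: [0.566, -0.1718, 0.1228]
eef_rot: [0.581, -0.403, 0.582, 0.401]
wrist_force: [-0.1, -0.0, -2.3]
opening: 0.341
grasp_force: 61.3
```

```bash
python3 -c "
from n import *
nxt((.562,-.182,.1136),1)"
```

```text
t 27.1 pos [ 0.566  -0.1718  0.1228] q [-0.99  0.97  1.44  1.08  1.97  2.2 ] toolz [ 0.354  0.935 -0.001] toolx [ 0.    -0.002 -1.   ]
turn [ 0.09 -0.01  0.01] shift(now axes) [0.23 0.   0.  ] world [ 0.      0.0001 -0.0092]
torque tool [ 0.054  0.851 -0.051] F [-0.08 -0.04 -2.31] open 0.341 gf 61.3
```

carry_out --plan "0.08 0 0 0 0 0; 0.08 0 0 0 0 0; 0 0 0 0 0 0; 0 0 0 0 0 0; 0 0 0 0 0 0; 0 0 0 0 0 0; 0 0 0 0 0 0; 0 0 0 0 0 0"

```text
time_s: 27.72
eef_pos: [0.5658, -0.1717, 0.1159]
eef_rot: [0.581, -0.402, 0.582, 0.402]
wrist_force: [0.6, 0.1, -2.9]
opening: 0.338
grasp_force: 61.3
```

carry_out --plan "0.04 0 0 0 0 0; 0 0 0 0 0 0; 0 0 0 0 0 0; 0 0 0 0 0 0; 0 0 0 0 0 0; 0 0 0 0 0 0; 0 0 0 0 0 0; 0 0 0 0 0 0"

```text
time_s: 28.38
eef_pos: [0.5658, -0.1717, 0.1143]
eef_rot: [0.581, -0.402, 0.582, 0.402]
wrist_force: [0.4, -0.2, -1.8]
opening: 0.337
grasp_force: 61.3
```

carry_out --plan "0.04 0 0 0 0 0; 0 0 0 0 0 0; 0 0 0 0 0 0; 0 0 0 0 0 0; 0 0 0 0 0 0; 0 0 0 0 0 0; 0 0 0 0 0 0; 0 0 0 0 0 0"

```text
time_s: 29.05
eef_pos: [0.5658, -0.1717, 0.1127]
eef_rot: [0.581, -0.402, 0.582, 0.402]
wrist_force: [-0.4, -0.5, -2.5]
opening: 0.34
grasp_force: 61.3
```

carry_out --plan "0.03 0 0 0 0 0; 0 0 0 0 0 0; 0 0 0 0 0 0; 0 0 0 0 0 0; 0 0 0 0 0 0; 0 0 0 0 0 0; 0 0 0 0 0 0; 0 0 0 0 0 0"

```text
time_s: 29.72
eef_pos: [0.5658, -0.1717, 0.1115]
eef_rot: [0.581, -0.402, 0.582, 0.402]
wrist_force: [0.4, -0.3, -2.3]
opening: 0.341
grasp_force: 61.3
```

carry_out --plan "0.03 0 0 0 0 0; 0 0 0 0 0 0; 0 0 0 0 0 0; 0 0 0 0 0 0; 0 0 0 0 0 0; 0 0 0 0 0 0; 0 0 0 0 0 0; 0 0 0 0 0 0"

```text
time_s: 30.38
eef_pos: [0.5659, -0.1718, 0.1108]
eef_rot: [0.582, -0.402, 0.582, 0.402]
wrist_force: [-0.1, -0.9, 4.8]
opening: 0.338
grasp_force: 61.3
```

Contact with the plate is at 0.111. I'll release and back off along the tool axis.

carry_out --plan "0 0 0 0 0 0; 0 0 0 0 0 0; 0 0 0 0 0 0; 0 0 0 0 0 0; 0 0 0 0 0 0; 0 0 -0.5 0 0 0; 0 0 -0.8 0 0 0; 0 0 -0.9 0 0 0" --claw 0

```text
time_s: 31.05
eef_pos: [0.5345, -0.2531, 0.1102]
eef_rot: [0.581, -0.402, 0.581, 0.403]
wrist_force: [0.4, -0.6, -0.1]
opening: 0.5
grasp_force: 0.0
```

carry_out --plan "-0.5 0 -0.8 0 0 0; -1 0 0 0 0 0; -1 0 0 0 0 0; -1 0 0 0 0 0; -0.8 0 0 0 0 0; 0 0 0 0 0 0; 0 0 0 0 0 0; 0 0 0 0 0 0"

```text
time_s: 31.72
eef_pos: [0.5233, -0.2836, 0.2819]
eef_rot: [0.581, -0.402, 0.582, 0.402]
wrist_force: [-1.5, -0.0, -0.7]
opening: 0.502
grasp_force: 0.0
```

```bash
python3 -c "
from n import *
nxt((.54,-.238,.115),1)
c=shot('scene');t=shot('top');print(floats(t))
f=np.hstack([cv2.resize(c['pixels'][150:300,220:420],(400,300)),cv2.resize(t['pixels'][160:280,240:400],(400,300))])
cv2.imwrite('pics/v9.png',f[:,:,::-1])"
```

```text
t 31.7 pos [ 0.5233 -0.2836  0.2819] q [-1.12  0.78  1.34  1.11  2.2   2.44] toolz [ 0.354  0.935 -0.001] toolx [-0.001 -0.001 -1.   ]
turn [ 0.09 -0.01 -0.01] shift(now axes) [4.17 0.01 1.49] world [ 0.0206  0.0558 -0.1669]
torque tool [0.028 0.487 0.029] F [-1.47 -0.03 -0.74] open 0.502 gf 0.0
[(0.3491, -0.0594, 0.0912, 0.0433, np.float64(-1.557)), (0.4195, 0.3459, 0.101, 0.0346, np.float64(-1.555)), (0.4526, 0.192, 0.1015, 0.0357, np.float64(1.005))]
```

View pics/v9.png

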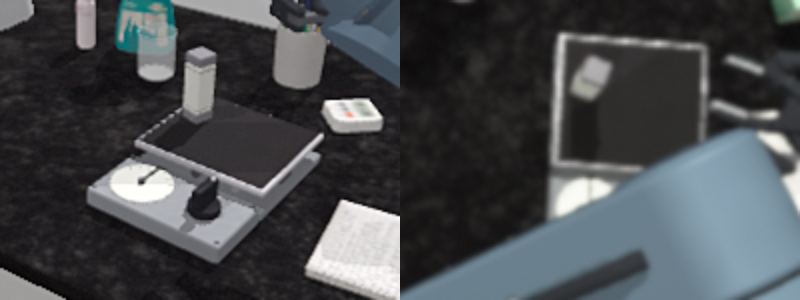

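Float A stands upright on the plate at (200,85) in the scene half. I'll write a small row planner for the larger moves and go to float B.

```bash
cat >> n.py <<'E'
from scipy.spatial.transform import Slerp
def Rdown(psi): return np.stack([[-np.sin(psi),np.cos(psi),0],[np.cos(psi),np.sin(psi),0],[0,0,-1.]],1)
def Rside(sx,az=1.2):
    z=np.array([np.cos(az),np.sin(az),0]);x=np.array([0,0,-1.])*sx;return np.stack([x,np.cross(z,x),z],1)
def rows(wps,p0=None,R0=None):
    """rows through waypoints (pos,R or None); integrates rounded rows so that rounding does not add up"""
    o,R,_=st();p=o['eef_pos'].copy() if p0 is None else p0;R=R if R0 is None else R0;out=[]
    q=o['q']
    for t,Rt in wps:
        t=np.array(t,float);Rt=R if Rt is None else Rt
        rv=Ro.from_matrix(Rt@R.T).as_rotvec();n=int(np.ceil(max(np.linalg.norm(t-p)/.036,np.linalg.norm(rv)/.09,1)))
        ps,Rs=p.copy(),R.copy()
        for i in range(1,n+1):
            pw=ps+(t-ps)*i/n;Rw=Ro.from_rotvec(rv*i/n).as_matrix()@Rs
            s=np.round(R.T@(pw-p)/.04,2);r=np.round(Ro.from_matrix(R.T@Rw).as_rotvec()/.1,2)
            out.append(np.r_[s,r]);p=p+R@s*.04;R=R@Ro.from_rotvec(r*.1).as_matrix()
            q,c=ik(p,R,q)
            if c>1e-5: print('IK!',i,p,c)
        print('q at wp',q.round(2))
    while len(out)%8: out.append(np.zeros(6))
    for k in range(0,len(out),8): print('; '.join(' '.join('%g'%(v+0) for v in r) for r in out[k:k+8]))
E
python3 -c "
from n import *
a=1.005;m=np.array([.453,.1935]);g=m+.018*np.array([np.cos(a),np.sin(a)]);print(g)
o,R,s=st();p=o['eef_pos']
rows([((.51,-.30,.28),Rdown(1.2+np.pi/2)),((.48,-.1,.26),Rdown(.5)),((g[0],g[1],.13),Rdown(a-np.pi/2))])"
```

```text
[0.46264959 0.20869492]
q at wp [-0.73  0.18  1.51 -0.    1.45  2.78]
IK! 4 [ 0.50549388 -0.26889568  0.27671052] 0.0006314994053066736
IK! 5 [ 0.50414417 -0.26133153  0.27590926] 0.006150167133113134
IK! 6 [ 0.50289906 -0.25366546  0.27550794] 0.017058077820300308
IK! 7 [ 0.50201269 -0.24617065  0.27470656] 0.033123433518626844
IK! 8 [ 0.50067123 -0.23840674  0.27390525] 0.0541640498023501
IK! 9 [ 0.49966654 -0.23074721  0.27310386] 0.07948288300811415
IK! 10 [ 0.49843785 -0.22298524  0.27230252] 0.10872394825023965
IK! 11 [ 0.49750951 -0.21527448  0.2715011 ] 0.14201076046178684
IK! 12 [ 0.49609663 -0.20779639  0.27069987] 0.17767496848048783
IK! 13 [ 0.49488283 -0.19988914  0.26989849] 0.21679886370023166
IK! 14 [ 0.4939952  -0.19233071  0.26909709] 0.25790606179749853
IK! 15 [ 0.49256801 -0.18469651  0.26829584] 0.30064780240052164
IK! 16 [ 0.49141198 -0.17692339  0.26749447] 0.34586288689586847
IK! 17 [ 0.4905515  -0.16900011  0.26709298] 0.3927396576633116
IK! 18 [ 0.48939011 -0.16157521  0.2662917 ] 0.4397452466607479
IK! 19 [ 0.48813292 -0.15378692  0.26549036] 0.488036951298
[... 2013 characters left out ...]
 0.87; -0.04 0.19 0.02 0 0 0.88; -0.01 0.19 0.02 0 0 0.87; 0 0.2 0.02 0 0 0.88; 0.01 0.19 0.02 0 0 0.87
0.04 0.19 0.02 0 0 0.87; 0.05 0.19 0.02 0 0 0.88; 0.06 0.19 0.01 0 0 0.87; 0.08 0.17 0.02 0 0 0.87; 0.1 0.17 0.02 0 0 0.88; 0.11 0.16 0.02 0 0 0.87; 0.13 0.15 0.02 0 0 0.87; 0.13 0.14 0.02 0 0 0.88
0.15 0.12 0.02 0 0 0.87; 0.16 0.11 0.02 0 0 0.87; 0.17 0.1 0.02 0 0 0.88; 0.17 0.08 0.02 0 0 0.87; 0.58 0.28 0.27 0 0 0.89; 0.61 0.22 0.27 0 0 0.89; 0.62 0.17 0.27 0 0 0.88; 0.63 0.11 0.27 0 0 0.89
0.65 0.06 0.27 0 0 0.89; 0.64 0 0.27 0 0 0.89; 0.64 -0.06 0.27 0 0 0.89; 0.64 -0.11 0.27 0 0 0.89; 0.62 -0.17 0.27 0 0 0.88; 0.6 -0.22 0.27 0 0 0.89; 0.59 -0.28 0.28 0 0 0.89; 0.55 -0.33 0.27 0 0 0.89
```

```bash
python3 -c "
from n import *
rows([((.51,-.30,.28),Rdown(1.2+np.pi/2)),((.49,-.06,.27),Rdown(-2.05)),((.4626,.2087,.13),Rdown(1.005-np.pi/2))])"
```

```text
q at wp [-0.73  0.18  1.51 -0.    1.45  2.78]
q at wp [-0.36 -0.04  1.76 -0.    1.42  1.69]
q at wp [ 0.19  0.15  1.86 -0.    1.13  0.76]
0 0.01 -0.03 0.01 0.87 0; 0 0.01 -0.03 0 0.88 0.01; 0.01 0.01 -0.02 0.01 0.87 0; 0.01 0.01 -0.03 0 0.87 0; 0.01 0 -0.03 0.01 0.88 0; 0.01 0.01 -0.02 0 0.87 0.01; 0.02 0.01 -0.02 0.01 0.87 0; 0.02 0.01 -0.03 0 0.88 0
0.02 0.01 -0.02 0.01 0.87 0.01; 0.02 0.01 -0.02 0 0.87 0; 0.02 0.01 -0.01 0.01 0.87 0; 0.02 0.01 -0.02 0 0.88 0; 0.03 0.01 -0.01 0.01 0.87 0.01; 0.02 0 -0.01 0 0.87 0; 0.03 0.01 -0.01 0.01 0.88 0; 0.03 0.01 -0.01 0 0.87 0.01
0.03 0.01 0 0.01 0.87 0; 0.02 0.01 0 0 0.88 0; -0.32 0.16 0.01 0 0 -0.86; -0.33 0.12 0.02 0 0 -0.86; -0.34 0.1 0.01 0 0 -0.86; -0.35 0.07 0.02 0 0 -0.86; -0.35 0.04 0.01 0 0 -0.86; -0.35 0.01 0.02 0 0 -0.86
-0.35 -0.02 0.01 0 0 -0.86; -0.35 -0.06 0.02 0 0 -0.86; -0.35 -0.08 0.01 0 0 -0.86; -0.33 -0.11 0.02 0 0 -0.86; -0.33 -0.14 0.01 0 0 -0.86; -0.31 -0.17 0.01 0 0 -0.86; -0.3 -0.19 0.02 0 0 -0.86; -0.28 -0.22 0.01 0 0 -0.86
-0.26 -0.24 0.02 0 0 -0.86; -0.23 -0.26 0.01 0 0 -0.86; -0.22 -0.28 0.02 0 0 -0.86; -0.22 -0.33 0.21 0 0 -0.87; -0.19 -0.35 0.2 0 0 -0.88; -0.15 -0.37 0.21 0 0 -0.87; -0.13 -0.37 0.2 0 0 -0.87; -0.09 -0.39 0.21 0 0 -0.88
-0.05 -0.39 0.2 0 0 -0.87; -0.03 -0.4 0.21 0 0 -0.87; 0.02 -0.4 0.2 0 0 -0.87; 0.04 -0.39 0.21 0 0 -0.88; 0.08 -0.39 0.21 0 0 -0.87; 0.12 -0.38 0.2 0 0 -0.87; 0.15 -0.37 0.21 0 0 -0.88; 0.18 -0.35 0.2 0 0 -0.87
0.21 -0.34 0.21 0 0 -0.87; 0.23 -0.32 0.2 0 0 -0.88; 0.27 -0.3 0.21 0 0 -0.87; 0.29 -0.27 0.21 0 0 -0.87; 0 0 0 0 0 0; 0 0 0 0 0 0; 0 0 0 0 0 0; 0 0 0 0 0 0
```

carry_out --plan "0 0 -0.03 0 0.87 0; 0 0 -0.03 0 0.87 0; 0 0 -0.03 0 0.87 0; 0 0 -0.03 0 0.87 0; 0 0 -0.02 0 0.87 0; 0 0 -0.02 0 0.87 0; 0.02 0 -0.02 0 0.87 0; 0.02 0 -0.02 0 0.87 0" --claw -0.5

```text
time_s: 32.48
eef_pos: [0.5201, -0.2919, 0.2817]
eef_rot: [0.347, -0.515, 0.746, 0.241]
wrist_force: [1.1, 0.8, 0.2]
opening: 0.753
grasp_force: 0.0
```

carry_out --plan "0.02 0 0 0 0.87 0; 0.02 0 0 0 0.87 0; 0.02 0 0 0 0.87 0; 0.02 0 0 0 0.87 0; 0.02 0 0 0 0.87 0; 0.02 0 0 0 0.87 0; 0.02 0 0 0 0.87 0; 0.02 0 0 0 0.87 0"

```text
time_s: 33.15
eef_pos: [0.5183, -0.2966, 0.2784]
eef_rot: [0.071, -0.566, 0.82, 0.05]
wrist_force: [0.2, 0.7, 0.1]
opening: 0.753
grasp_force: 0.0
```

carry_out --plan "0.02 0 0 0 0.87 0; 0.02 0 0 0 0.87 0; -0.32 0.16 0 0 0 -0.86; -0.33 0.12 0 0 0 -0.86; -0.34 0.1 0 0 0 -0.86; -0.35 0.07 0 0 0 -0.86; -0.35 0.04 0 0 0 -0.86; -0.35 0.01 0 0 0 -0.86"

```text
time_s: 33.82
eef_pos: [0.5095, -0.2124, 0.2778]
eef_rot: [-0.002, 0.761, -0.649, -0.003]
wrist_force: [-0.3, 0.3, -0.8]
opening: 0.752
grasp_force: 0.0
```

carry_out --plan "-0.35 -0.02 0 0 0 -0.86; -0.35 -0.06 0 0 0 -0.86; -0.35 -0.08 0 0 0 -0.86; -0.33 -0.11 0 0 0 -0.86; -0.33 -0.14 0 0 0 -0.86; -0.31 -0.17 0 0 0 -0.86; -0.3 -0.19 0 0 0 -0.86; -0.28 -0.22 0 0 0 -0.86"

```text
time_s: 34.48
eef_pos: [0.499, -0.0997, 0.2784]
eef_rot: [-0.002, 0.935, -0.354, -0.002]
wrist_force: [0.3, -0.5, 0.9]
opening: 0.751
grasp_force: 0.0
```

carry_out --plan "-0.26 -0.24 0 0 0 -0.86; -0.23 -0.26 0 0 0 -0.86; -0.22 -0.28 0 0 0 -0.86; -0.22 -0.33 0.2 0 0 -0.87; -0.19 -0.35 0.2 0 0 -0.88; -0.15 -0.37 0.2 0 0 -0.87; -0.13 -0.37 0.2 0 0 -0.87; -0.09 -0.39 0.2 0 0 -0.88"

```text
time_s: 35.15
eef_pos: [0.4859, 0.0215, 0.2386]
eef_rot: [-0.002, 1.0, -0.014, -0.001]
wrist_force: [0.6, -0.3, 0.2]
opening: 0.748
grasp_force: 0.0
```

carry_out --plan "-0.05 -0.39 0.2 0 0 -0.87; -0.03 -0.4 0.2 0 0 -0.87; 0.02 -0.4 0.2 0 0 -0.87; 0.04 -0.39 0.2 0 0 -0.88; 0.08 -0.39 0.2 0 0 -0.87; 0.12 -0.38 0.2 0 0 -0.87; 0.15 -0.37 0.2 0 0 -0.88; 0.18 -0.35 0.2 0 0 -0.87"

```text
time_s: 35.82
eef_pos: [0.4722, 0.1479, 0.1751]
eef_rot: [-0.002, 0.944, 0.329, -0.0]
wrist_force: [0.0, 0.0, 0.7]
opening: 0.752
grasp_force: 0.0
```

carry_out --plan "0.21 -0.34 0.2 0 0 -0.87; 0.23 -0.32 0.2 0 0 -0.88; 0.27 -0.3 0.2 0 0 -0.87; 0.29 -0.27 0.2 0 0 -0.87; 0 0 0 0 0 0; 0 0 0 0 0 0; 0 0 0 0 0 0; 0 0 0 0 0 0"

```text
time_s: 36.48
eef_pos: [0.4664, 0.2099, 0.1453]
eef_rot: [-0.001, 0.875, 0.485, 0.001]
wrist_force: [0.9, 0.5, -0.3]
opening: 0.751
grasp_force: 0.0
```

```bash
cat >> n.py <<'E'
def near():
    c=shot('wrist');F=[f for f in floats(c,(0,512,0,300)) if .085<f[2]<.115 and f[3]<.04]
    print('floats',F);tq()
    o,R,s=st();f=min(F,key=lambda f:np.hypot(f[0]-o['eef_pos'][0],f[1]-o['eef_pos'][1]))
    a=f[4]; 
    if np.dot([np.cos(a),np.sin(a)],R[:2,0])<0:a+=np.pi
    for d in(.018,-.018):
        print('off',d,end=' ');todo(f[0]+d*np.cos(a),f[1]+d*np.sin(a),.004,a-np.pi/2)
E
python3 -c "
from n import *
near();print(floats(shot('top')))"
```

```text
floats [(0.4526, 0.1946, 0.1012, 0.031, np.float64(1.018)), (0.4226, 0.3452, 0.1011, 0.0361, np.float64(-1.484))]
torque tool [ 0.053 -0.019  0.012] F [-0.43 -0.2   0.02] open 0.749 gf 0.0
off 0.018 t 36.5 pos [0.4665 0.2099 0.1456] psi -0.559 q1,6 [0.19 0.75] | shift [-0.07 -0.09  3.54] turn z -0.06
off -0.018 t 36.5 pos [0.4665 0.2099 0.1456] psi -0.559 q1,6 [0.19 0.75] | shift [-0.97 -0.09  3.54] turn z -0.06
[(0.332, 0.2717, 0.13, 0.0184, np.float64(-1.557)), (0.4205, 0.3163, 0.0409, 0.0349, np.float64(-1.514)), (0.4409, 0.1736, 0.058, 0.0356, np.float64(1.002)), (0.4524, 0.2956, 0.2528, 0.1991, np.float64(0.072))]
```

Excellent. Lower onto B at +18 mm, grip, lift and read the moment.

carry_out --plan "-0.07 -0.09 0.5 0 0 0; 0 0 0.8 0 0 0; 0 0 0.8 0 0 0; 0 0 0.7 0 0 0; 0 0 0.5 0 0 0; 0 0 0.24 0 0 0; 0 0 0 0 0 0; 0 0 0 0 0 0"

```text
time_s: 37.25
eef_pos: [0.4623, 0.2104, 0.0042]
eef_rot: [-0.001, 0.874, 0.485, 0.002]
wrist_force: [-0.6, -0.3, 0.8]
opening: 0.749
grasp_force: 0.0
```

carry_out --plan "0 0 0 0 0 0; 0 0 0 0 0 0; 0 0 0 0 0 0; 0 0 0 0 0 0; 0 0 0 0 0 0; 0 0 0 0 0 0; 0 0 0 0 0 0; 0 0 0 0 0 0" --claw 1

```text
time_s: 37.92
eef_pos: [0.4633, 0.211, 0.0055]
eef_rot: [-0.001, 0.874, 0.485, 0.003]
wrist_force: [-0.8, -0.4, 7.4]
opening: 0.338
grasp_force: 60.8
```

carry_out --plan "0 0 -0.3 0 0 0; 0 0 -0.5 0 0 0; 0 0 -0.5 0 0 0; 0 0 -0.3 0 0 0; 0 0 0 0 0 0; 0 0 0 0 0 0; 0 0 0 0 0 0; 0 0 0 0 0 0"

```text
time_s: 38.58
eef_pos: [0.4607, 0.2102, 0.0667]
eef_rot: [-0.002, 0.874, 0.485, 0.0]
wrist_force: [-0.6, 0.4, -3.3]
opening: 0.338
grasp_force: 60.2
```

```bash
python3 -c "
from n import *
for i in range(3): tq();shot('top')
todo(.4,.2,.004)"
```

```text
torque tool [-0.024  0.161 -0.001] F [-0.59  0.37 -3.32] open 0.338 gf 60.2
torque tool [ 0.097  0.073 -0.024] F [-0.48 -0.12 -3.38] open 0.341 gf 60.2
torque tool [ 0.008  0.097 -0.014] F [-0.13 -0.43 -2.7 ] open 0.341 gf 60.2
t 38.7 pos [0.461  0.2102 0.0669] psi -0.557 q1,6 [0.19 0.75] | shift [-1.03 -1.16  1.57] turn z None
```

The mean is about +0.11, so the heavy end is at tool −x and the grip is already on the light side. I'll carry it to the plate.

```bash
python3 -c "
from n import *
z=np.array([np.cos(1.2),np.sin(1.2),0]);t=np.array([.54,-.238,0])+.011*z;print(t)
o=ctrl.get_obs();p=o['eef_pos']
rows([((p[0]+.01,p[1]-.05,.25),None),((.525,-.28,.27),Rdown(1.2-np.pi/2)),((.525,-.28,.27),Rside(-1)),((t[0],t[1],.26),Rside(-1)),((t[0],t[1],.125),Rside(-1))])"
```

```text
[ 0.54398594 -0.22774757  0.        ]
q at wp [ 0.09 -0.01  1.78  0.    1.38  0.64]
q at wp [-0.69  0.2   1.51 -0.    1.43 -0.32]
q at wp [-1.12  0.79  1.35  1.1   2.18 -0.72]
q at wp [-1.06  0.76  1.44  1.12  2.11 -0.76]
q at wp [-1.06  1.    1.37  1.04  2.03 -0.92]
-0.15 0.14 -0.76 0 0 0; -0.16 0.15 -0.77 0 0 0; -0.15 0.14 -0.76 0 0 0; -0.15 0.15 -0.77 0 0 0; -0.15 0.14 -0.76 0 0 0; -0.16 0.14 -0.76 0 0 0; -0.66 0.54 -0.04 0 0 -0.14; -0.67 0.52 -0.04 0 0 -0.15
-0.68 0.52 -0.04 0 -0.01 -0.14; -0.69 0.51 -0.05 -0.01 0 -0.14; -0.69 0.49 -0.04 0 0 -0.15; -0.7 0.49 -0.04 0 0 -0.14; -0.71 0.48 -0.04 0 -0.01 -0.14; -0.71 0.46 -0.04 0 0 -0.15; -0.72 0.46 -0.04 0 0 -0.14; -0.73 0.45 -0.04 0 0 -0.14
-0.73 0.43 -0.04 -0.01 0 -0.15; -0.74 0.43 -0.03 0 -0.01 -0.14; -0.75 0.41 -0.04 0 0 -0.14; 0 0 0 0 0.87 0; 0 0 0 0 0.88 0; 0 0 0 0 0.87 0; 0 0 0 0 0.87 0; 0 0 0 0 0.87 0
0 0 0 0 0.88 0; 0 0 0 0 0.87 0; 0 0 0 0 0.87 0; 0 0 0 0 0.87 0; 0 0 0 0 0.88 0; 0 0 0 0 0.87 0; 0 0 0 0 0.87 0; 0 0 0 0 0.88 0
0 0 0 0 0.87 0; 0 0 0 0 0.87 0; 0 0 0 0 0.87 0; 0 0 0 0 0.88 0; 0 0 0 0 0.87 0; -0.12 -0.02 0.7 0 0 0; -0.13 -0.01 0.69 0 0 0; -0.84 0 0 0 0 0
-0.85 0 0 0 0 0; -0.84 0 0 0 0 0; -0.84 0 0 0 0 0; 0 0 0 0 0 0; 0 0 0 0 0 0; 0 0 0 0 0 0; 0 0 0 0 0 0; 0 0 0 0 0 0
```

carry_out --plan "-0.15 0.15 -0.76 0 0 0; -0.15 0.15 -0.76 0 0 0; -0.15 0.15 -0.76 0 0 0; -0.15 0.15 -0.76 0 0 0; -0.15 0.15 -0.76 0 0 0; -0.15 0.15 -0.76 0 0 0; -0.66 0.54 -0.04 0 0 -0.14; -0.67 0.52 -0.04 0 0 -0.15"

```text
time_s: 39.4
eef_pos: [0.4825, 0.0925, 0.2551]
eef_rot: [-0.0, 0.866, 0.5, 0.003]
wrist_force: [0.6, -0.3, -4.0]
opening: 0.338
grasp_force: 60.9
```

carry_out --plan "-0.68 0.52 -0.04 0 0 -0.14; -0.69 0.51 -0.05 0 0 -0.14; -0.69 0.49 -0.04 0 0 -0.15; -0.7 0.49 -0.04 0 0 -0.14; -0.71 0.48 -0.04 0 0 -0.14; -0.71 0.46 -0.04 0 0 -0.15; -0.72 0.46 -0.04 0 0 -0.14; -0.73 0.45 -0.04 0 0 -0.14"

```text
time_s: 40.07
eef_pos: [0.5144, -0.1801, 0.2645]
eef_rot: [-0.002, 0.837, 0.547, 0.001]
wrist_force: [0.8, -0.8, -2.4]
opening: 0.341
grasp_force: 60.9
```

carry_out --plan "-0.73 0.43 -0.04 0 0 -0.15; -0.74 0.43 -0.03 0 0 -0.14; -0.75 0.41 -0.04 0 0 -0.14; 0 0 0 0 0.87 0; 0 0 0 0 0.88 0; 0 0 0 0 0.87 0; 0 0 0 0 0.87 0; 0 0 0 0 0.87 0"

```text
time_s: 40.73
eef_pos: [0.5269, -0.2805, 0.2689]
eef_rot: [-0.124, 0.805, 0.551, 0.182]
wrist_force: [-0.9, 0.3, -3.8]
opening: 0.337
grasp_force: 60.9
```

carry_out --plan "0 0 0 0 0.88 0; 0 0 0 0 0.87 0; 0 0 0 0 0.87 0; 0 0 0 0 0.87 0; 0 0 0 0 0.88 0; 0 0 0 0 0.87 0; 0 0 0 0 0.87 0; 0 0 0 0 0.88 0"

```text
time_s: 41.4
eef_pos: [0.5269, -0.2809, 0.2685]
eef_rot: [-0.305, 0.695, 0.474, 0.446]
wrist_force: [-0.3, 0.6, -2.3]
opening: 0.344
grasp_force: 61.1
```

carry_out --plan "0 0 0 0 0.87 0; 0 0 0 0 0.87 0; 0 0 0 0 0.87 0; 0 0 0 0 0.87 0; 0 0 0 0 0.87 0; 0 0 0 0 0 0; 0 0 0 0 0 0; 0 0 0 0 0 0"

```text
time_s: 42.07
eef_pos: [0.5273, -0.2804, 0.2691]
eef_rot: [-0.399, 0.584, 0.399, 0.584]
wrist_force: [0.1, 0.1, -2.5]
opening: 0.34
grasp_force: 61.3
```

```bash
python3 -c "
from n import *
nxt((.54,-.238,.12),-1)
c=shot('scene');t=shot('top')
f=np.hstack([cv2.resize(c['pixels'][100:300,220:420],(400,400)),cv2.resize(t['pixels'][160:280,280:400],(400,400))])
cv2.imwrite('pics/v10.png',f[:,:,::-1])"
```

```text
t 42.1 pos [ 0.5273 -0.2804  0.2691] q [-1.12  0.8   1.35  1.11  2.18 -0.72] toolz [0.362 0.932 0.   ] toolx [-0. -0.  1.]
turn [ 0. -0.  0.] shift(now axes) [-3.73 -0.09  1.38] world [ 0.0167  0.0526 -0.1491]
torque tool [-0.05  -0.922  0.051] F [ 0.14  0.1  -2.52] open 0.34 gf 61.3
```

carry_out --plan "0 -0.05 0.69 0 0 0; 0 -0.04 0.69 0 0 0; -0.7 0 0 0 0 0; -0.9 0 0 0 0 0; -0.9 0 0 0 0 0; -0.7 0 0 0 0 0; -0.4 0 0 0 0 0; -0.1 0 0 0 0 0"

```text
time_s: 42.83
eef_pos: [0.5437, -0.2263, 0.1194]
eef_rot: [-0.4, 0.583, 0.398, 0.584]
wrist_force: [-0.4, 0.4, -2.6]
opening: 0.333
grasp_force: 61.5
```

carry_out --plan "-0.08 0 0 0 0 0; 0 0 0 0 0 0; 0 0 0 0 0 0; 0 0 0 0 0 0; 0 0 0 0 0 0; 0 0 0 0 0 0; 0 0 0 0 0 0; 0 0 0 0 0 0"

```text
time_s: 43.5
eef_pos: [0.544, -0.227, 0.1184]
eef_rot: [-0.4, 0.583, 0.399, 0.585]
wrist_force: [-0.6, 0.4, -2.3]
opening: 0.339
grasp_force: 61.5
```

carry_out --plan "-0.05 0 0 0 0 0; 0 0 0 0 0 0; 0 0 0 0 0 0; 0 0 0 0 0 0; 0 0 0 0 0 0; 0 0 0 0 0 0; 0 0 0 0 0 0; 0 0 0 0 0 0"

```text
time_s: 44.17
eef_pos: [0.5439, -0.227, 0.1162]
eef_rot: [-0.4, 0.583, 0.399, 0.585]
wrist_force: [-0.1, -0.1, -2.7]
opening: 0.34
grasp_force: 61.5
```

```bash
python3 -c "
from n import *
nxt((.54,-.238,.1111),-1)"
```

```text
t 44.2 pos [ 0.5439 -0.227   0.1162] q [-1.06  1.01  1.36  1.04  2.03 -0.93] toolz [0.363 0.932 0.003] toolx [-0.001 -0.003  1.   ]
turn [ 0.   -0.03 -0.  ] shift(now axes) [-0.13  0.01 -0.02] world [ 0.0001 -0.0008 -0.0051]
torque tool [-0.026 -0.98  -0.005] F [-0.12 -0.1  -2.71] open 0.34 gf 61.5
```

carry_out --plan "-0.04 0 0 0 0 0; 0 0 0 0 0 0; 0 0 0 0 0 0; 0 0 0 0 0 0; 0 0 0 0 0 0; 0 0 0 0 0 0; 0 0 0 0 0 0; 0 0 0 0 0 0"

```text
time_s: 44.83
eef_pos: [0.5439, -0.2271, 0.1158]
eef_rot: [-0.4, 0.582, 0.399, 0.585]
wrist_force: [-1.4, 0.4, 4.6]
opening: 0.341
grasp_force: 61.5
```

carry_out --plan "-0.03 0 0 0 0 0; 0 0 0 0 0 0; 0 0 0 0 0 0; 0 0 0 0 0 0; 0 0 0 0 0 0; 0 0 0 0 0 0; 0 0 0 0 0 0; 0 0 0 0 0 0"

```text
time_s: 45.5
eef_pos: [0.5438, -0.2272, 0.1157]
eef_rot: [-0.4, 0.581, 0.399, 0.586]
wrist_force: [-2.5, 1.2, 10.6]
opening: 0.339
grasp_force: 61.4
```

carry_out --plan "-0.03 0 0 0 0 0; 0 0 0 0 0 0; 0 0 0 0 0 0; 0 0 0 0 0 0; 0 0 0 0 0 0; 0 0 0 0 0 0; 0 0 0 0 0 0; 0 0 0 0 0 0"

```text
time_s: 46.17
eef_pos: [0.5437, -0.2273, 0.1157]
eef_rot: [-0.4, 0.58, 0.399, 0.586]
wrist_force: [-2.2, 2.1, 14.6]
opening: 0.338
grasp_force: 61.4
```

carry_out --plan "0.05 0 0 0 0 0; 0 0 0 0 0 0; 0 0 0 0 0 0; 0 0 0 0 0 0; 0 0 0 0 0 0; 0 0 0 0 0 0; 0 0 0 0 0 0; 0 0 0 0 0 0"

```text
time_s: 46.83
eef_pos: [0.5439, -0.2272, 0.1158]
eef_rot: [-0.4, 0.582, 0.399, 0.585]
wrist_force: [-1.7, 0.3, 8.0]
opening: 0.338
grasp_force: 61.5
```

carry_out --plan "0 0 0 0 0 0; 0 0 0 0 0 0; 0 0 0 0 0 0; 0 0 0 0 0 0; 0 0 0 0 0 0; 0 0 -0.5 0 0 0; 0 0 -0.8 0 0 0; 0 0 -0.9 0 0 0" --claw 0

```text
time_s: 47.5
eef_pos: [0.512, -0.3082, 0.1138]
eef_rot: [-0.401, 0.582, 0.399, 0.584]
wrist_force: [-0.2, -1.1, -0.1]
opening: 0.504
grasp_force: 0.0
```

carry_out --plan "0.5 0 -0.8 0 0 0; 1 0 0 0 0 0; 1 0 0 0 0 0; 1 0 0 0 0 0; 0.8 0 0 0 0 0; 0 0 0 0 0 0; 0 0 0 0 0 0; 0 0 0 0 0 0"

```text
time_s: 48.17
eef_pos: [0.5002, -0.3391, 0.2853]
eef_rot: [-0.4, 0.583, 0.398, 0.584]
wrist_force: [0.8, 1.0, 0.1]
opening: 0.499
grasp_force: 0.0
```

```bash
python3 -c "
from n import *
nxt((.518,-.294,.115),-1)
c=shot('scene');t=shot('top');print(floats(t))
f=np.hstack([cv2.resize(c['pixels'][150:300,220:420],(400,300)),cv2.resize(t['pixels'][160:280,240:400],(400,300))])
cv2.imwrite('pics/v11.png',f[:,:,::-1])"
```

```text
t 48.2 pos [ 0.5002 -0.3391  0.2853] q [-1.19  0.83  1.24  1.1   2.26 -0.67] toolz [0.363 0.932 0.003] toolx [-0.    -0.003  1.   ]
turn [ 0.   -0.03 -0.01] shift(now axes) [-4.26  0.01  1.47] world [ 0.0218  0.0553 -0.1703]
torque tool [ 0.    -0.469 -0.03 ] F [0.76 1.04 0.09] open 0.499 gf 0.0
[(0.4365, 0.3677, 0.0986, 0.0316, np.float64(-1.555))]
```

View pics/v11.png

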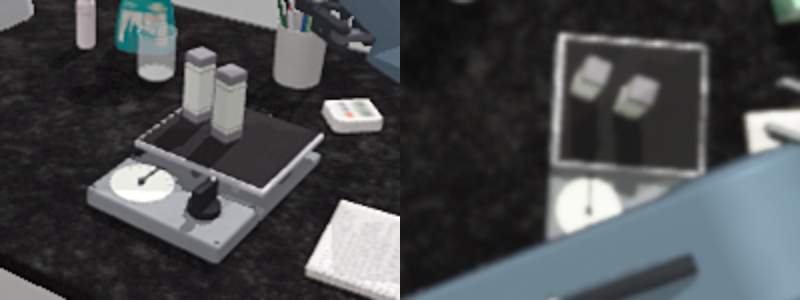

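Both floats stand upright, at (200,85) and (229,100) in the scene half. Float C has been knocked to (0.4365, 0.3677), so I'll go there.

```bash
python3 -c "
from n import *
rows([((.50,-.32,.28),Rdown(1.2-np.pi/2)),((.50,.0,.27),Rdown(-.2)),((.438,.386,.14),Rdown(.016))])"
```

```text
q at wp [-0.77  0.19  1.5  -0.    1.45 -0.4 ]
q at wp [-0.24 -0.02  1.75 -0.    1.42 -0.04]
q at wp [ 0.52  0.3   1.66 -0.    1.18  0.5 ]
-0.01 -0.01 0.02 0 -0.88 0; 0 -0.01 0.03 0 -0.87 0; 0 -0.01 0.02 0 -0.88 0; 0 -0.01 0.03 0 -0.87 0; 0 -0.01 0.02 -0.01 -0.88 0; 0.01 -0.01 0.03 0 -0.87 -0.01; 0 -0.01 0.02 0 -0.88 0; 0.01 -0.01 0.03 0 -0.87 0
0.01 -0.01 0.02 0 -0.88 0; 0.02 -0.01 0.02 0 -0.88 0; 0.01 -0.01 0.02 0 -0.87 0; 0.02 0 0.02 0 -0.88 0; 0.02 -0.01 0.02 0 -0.87 0; 0.01 -0.01 0.01 -0.01 -0.88 -0.01; 0.03 -0.01 0.02 0 -0.87 0; 0.02 -0.01 0.01 0 -0.88 0
0.02 -0.01 0.01 0 -0.87 0; 0.02 -0.01 0.01 0 -0.88 0; 0.83 -0.32 0.03 0 0 -0.19; 0.83 -0.31 0.02 0 0 -0.19; 0.84 -0.29 0.03 0 0 -0.19; 0.85 -0.27 0.03 0 0 -0.19; 0.85 -0.26 0.03 0 0 -0.19; 0.86 -0.25 0.02 0 0 -0.19
0.86 -0.22 0.03 0 0 -0.19; 0.86 -0.21 0.03 0 0 -0.19; 0.87 -0.19 0.03 0 0 -0.19; 0.76 -0.29 0.27 0 0 -0.18; 0.77 -0.27 0.27 0 0 -0.18; 0.77 -0.26 0.27 0 0 -0.18; 0.78 -0.24 0.27 0 0 -0.18; 0.78 -0.23 0.27 0 0 -0.18
0.79 -0.22 0.27 0 0 -0.18; 0.78 -0.2 0.27 0 0 -0.18; 0.8 -0.19 0.27 0 0 -0.18; 0.79 -0.18 0.27 0 0 -0.18; 0.8 -0.16 0.27 0 0 -0.18; 0.8 -0.14 0.27 0 0 -0.18; 0.81 -0.13 0.28 0 0 -0.18; 0 0 0 0 0 0
```

carry_out --plan "0 -0.01 0.02 0 -0.88 0; 0 -0.01 0.02 0 -0.88 0; 0 -0.01 0.02 0 -0.88 0; 0 -0.01 0.02 0 -0.87 0; 0 -0.01 0.02 0 -0.87 0; 0 -0.01 0.02 0 -0.87 0; 0 -0.01 0.02 0 -0.87 0; 0.01 -0.01 0.02 0 -0.87 0" --claw -0.5

```text
time_s: 48.93
eef_pos: [0.4991, -0.3325, 0.2826]
eef_rot: [-0.239, 0.748, 0.511, 0.348]
wrist_force: [0.4, 0.4, -0.3]
opening: 0.756
grasp_force: 0.0
```

carry_out --plan "0.01 -0.01 0.02 0 -0.88 0; 0.02 -0.01 0.02 0 -0.88 0; 0.01 -0.01 0.02 0 -0.87 0; 0.02 0 0.02 0 -0.88 0; 0.02 -0.01 0.02 0 -0.87 0; 0.02 0 0.02 0 -0.88 0; 0.02 0 0.02 0 -0.87 0; 0.02 0 0.01 0 -0.88 0"

```text
time_s: 49.6
eef_pos: [0.5006, -0.3242, 0.2808]
eef_rot: [-0.049, 0.822, 0.562, 0.07]
wrist_force: [-0.4, -0.4, -0.1]
opening: 0.747
grasp_force: 0.0
```

carry_out --plan "0.02 0 0 0 -0.87 0; 0.02 0 0 0 -0.88 0; 0.83 -0.32 0.03 0 0 -0.19; 0.83 -0.31 0.02 0 0 -0.19; 0.84 -0.29 0.03 0 0 -0.19; 0.85 -0.27 0.03 0 0 -0.19; 0.85 -0.26 0.03 0 0 -0.19; 0.86 -0.25 0.02 0 0 -0.19"

```text
time_s: 50.27
eef_pos: [0.5004, -0.1073, 0.2739]
eef_rot: [-0.001, 0.792, 0.611, -0.001]
wrist_force: [-0.3, 0.1, 0.6]
opening: 0.747
grasp_force: 0.0
```

carry_out --plan "0.86 -0.22 0.03 0 0 -0.19; 0.86 -0.21 0.03 0 0 -0.19; 0.87 -0.19 0.03 0 0 -0.19; 0.76 -0.29 0.27 0 0 -0.18; 0.77 -0.27 0.27 0 0 -0.18; 0.77 -0.26 0.27 0 0 -0.18; 0.78 -0.24 0.27 0 0 -0.18; 0.78 -0.23 0.27 0 0 -0.18"

```text
time_s: 50.93
eef_pos: [0.4746, 0.1596, 0.2159]
eef_rot: [-0.001, 0.745, 0.668, -0.002]
wrist_force: [0.5, -0.7, 0.9]
opening: 0.748
grasp_force: 0.0
```

carry_out --plan "0.79 -0.22 0.27 0 0 -0.18; 0.78 -0.2 0.27 0 0 -0.18; 0.8 -0.19 0.27 0 0 -0.18; 0.79 -0.18 0.27 0 0 -0.18; 0.8 -0.16 0.27 0 0 -0.18; 0.8 -0.14 0.27 0 0 -0.18; 0.81 -0.13 0.28 0 0 -0.18; 0 0 0 0 0 0"

```text
time_s: 51.6
eef_pos: [0.4359, 0.3868, 0.1373]
eef_rot: [-0.002, 0.7, 0.714, -0.003]
wrist_force: [-1.1, -0.9, 0.5]
opening: 0.751
grasp_force: 0.0
```

```bash
python3 -c "
from n import *
near()"
```

```text
floats [(0.4366, 0.3711, 0.1006, 0.0308, np.float64(-1.552))]
torque tool [-0.011 -0.036  0.023] F [ 0.03 -0.43  0.61] open 0.746 gf 0.0
off 0.018 t 51.6 pos [0.4368 0.3848 0.1382] psi 0.02 q1,6 [0.52 0.5 ] | shift [0.12 0.01 3.35] turn z 0.02
off -0.018 t 51.6 pos [0.4368 0.3848 0.1382] psi 0.02 q1,6 [0.52 0.5 ] | shift [-0.78  0.01  3.36] turn z 0.02
```

carry_out --plan "0.12 0 0.5 0 0 0; 0 0 0.8 0 0 0; 0 0 0.8 0 0 0; 0 0 0.7 0 0 0; 0 0 0.4 0 0 0; 0 0 0.15 0 0 0; 0 0 0 0 0 0; 0 0 0 0 0 0"

```text
time_s: 52.32
eef_pos: [0.4399, 0.3876, 0.0081]
eef_rot: [0.0, 0.702, 0.713, -0.001]
wrist_force: [-0.3, 0.5, 0.1]
opening: 0.752
grasp_force: 0.0
```

carry_out --plan "0 0 0 0 0 0; 0 0 0 0 0 0; 0 0 0 0 0 0; 0 0 0 0 0 0; 0 0 0 0 0 0; 0 0 0 0 0 0; 0 0 0 0 0 0; 0 0 0 0 0 0" --claw 1

```text
time_s: 52.98
eef_pos: [0.4403, 0.3886, 0.0094]
eef_rot: [0.0, 0.701, 0.713, 0.001]
wrist_force: [-1.7, -1.0, 5.4]
opening: 0.337
grasp_force: 61.2
```

carry_out --plan "0 0 -0.3 0 0 0; 0 0 -0.5 0 0 0; 0 0 -0.5 0 0 0; 0 0 -0.3 0 0 0; 0 0 0 0 0 0; 0 0 0 0 0 0; 0 0 0 0 0 0; 0 0 0 0 0 0"

```text
time_s: 53.65
eef_pos: [0.4385, 0.3874, 0.0703]
eef_rot: [-0.0, 0.701, 0.713, -0.002]
wrist_force: [-0.1, 0.3, -3.0]
opening: 0.336
grasp_force: 60.1
```

```bash
python3 -c "
from n import *
for i in range(4): tq();shot('top')
todo(.4366,.3891,.004)"
```

```text
torque tool [ 0.008 -0.044  0.018] F [-0.14  0.33 -3.01] open 0.336 gf 60.1
torque tool [ 0.041 -0.09   0.019] F [-0.62 -0.67 -2.68] open 0.336 gf 60.1
torque tool [-0.016  0.01  -0.017] F [-0.06 -0.3  -1.94] open 0.339 gf 60.1
torque tool [-0.014 -0.018  0.037] F [ 0.04 -0.12 -3.54] open 0.339 gf 60.1
t 53.9 pos [0.439  0.3878 0.0708] psi 0.016 q1,6 [0.52 0.51] | shift [ 0.04 -0.06  1.67] turn z None
```

The mean is −0.036, so the heavy end is at +x. I'll set it down and regrip on the light side.

carry_out --plan "0 0 0.3 0 0 0; 0 0 0.5 0 0 0; 0 0 0.4 0 0 0; 0 0 0.25 0 0 0; 0 0 0.1 0 0 0; 0 0 0 0 0 0; 0 0 0 0 0 0; 0 0 0 0 0 0"

```text
time_s: 54.52
eef_pos: [0.4396, 0.3881, 0.0095]
eef_rot: [0.0, 0.701, 0.713, -0.0]
wrist_force: [-0.2, 0.2, -2.2]
opening: 0.337
grasp_force: 60.3
```

carry_out --plan "0 0 0 0 0 0; 0 0 0 0 0 0; 0 0 0 0 0 0; 0 0 0 0 0 0; 0 0 -0.5 0 0 0; 0 0 -0.8 0 0 0; 0 0 -0.8 0 0 0; -0.45 0 0 0 0 0" --claw -0.5

```text
time_s: 55.18
eef_pos: [0.444, 0.3743, 0.1011]
eef_rot: [0.002, 0.701, 0.713, 0.006]
wrist_force: [2.0, 0.4, 0.0]
opening: 0.755
grasp_force: 0.0
```

carry_out --plan "-0.45 0 0 0 0 0; 0 0 0 0 0 0; 0 0 0 0 0 0; 0 0 0 0 0 0; 0 0 0 0 0 0; 0 0 0 0 0 0; 0 0 0 0 0 0; 0 0 0 0 0 0"

```text
time_s: 55.85
eef_pos: [0.4399, 0.3524, 0.0935]
eef_rot: [0.0, 0.701, 0.713, -0.001]
wrist_force: [0.0, -0.3, 0.7]
opening: 0.75
grasp_force: 0.0
```

```bash
python3 -c "
from n import *
near()"
```

```text
floats [(0.4398, 0.3692, 0.1017, 0.0315, np.float64(-1.551))]
torque tool [-0.033  0.022  0.015] F [ 0.11 -0.63 -0.55] open 0.749 gf 0.0
off 0.018 t 55.9 pos [0.4399 0.3523 0.0936] psi 0.016 q1,6 [0.47 0.45] | shift [0.87 0.   2.24] turn z -0.03
off -0.018 t 55.9 pos [0.4399 0.3523 0.0936] psi 0.016 q1,6 [0.47 0.45] | shift [-0.03  0.01  2.24] turn z -0.03
```

carry_out --plan "-0.03 0 0.5 0 0 0; 0 0 0.6 0 0 0; 0 0 0.6 0 0 0; 0 0 0.4 0 0 0; 0 0 0.12 0 0 0; 0 0 0 0 0 0; 0 0 0 0 0 0; 0 0 0 0 0 0"

```text
time_s: 56.57
eef_pos: [0.4411, 0.3514, 0.0063]
eef_rot: [0.001, 0.701, 0.713, 0.001]
wrist_force: [0.5, -0.2, 0.3]
opening: 0.747
grasp_force: 0.0
```

carry_out --plan "0 0 0 0 0 0; 0 0 0 0 0 0; 0 0 0 0 0 0; 0 0 0 0 0 0; 0 0 0 0 0 0; 0 0 0 0 0 0; 0 0 0 0 0 0; 0 0 0 0 0 0" --claw 1

```text
time_s: 57.23
eef_pos: [0.4409, 0.3512, 0.0061]
eef_rot: [0.0, 0.701, 0.713, 0.0]
wrist_force: [-0.7, -1.4, 5.8]
opening: 0.34
grasp_force: 61.1
```

carry_out --plan "0 0 -0.3 0 0 0; 0 0 -0.7 0 0 0; 0 0 -0.7 0 0 0; 0 0 -0.3 0 0 0; 0 0 0 0 0 0; 0 0 0 0 0 0; 0 0 0 0 0 0; 0 0 0 0 0 0"

```text
time_s: 57.9
eef_pos: [0.4387, 0.3501, 0.083]
eef_rot: [-0.0, 0.701, 0.713, -0.002]
wrist_force: [-0.4, 0.4, -3.2]
opening: 0.338
grasp_force: 60.2
```

```bash
python3 -c "
from n import *
for i in range(3): tq();shot('top')
t=np.array([.518,-.294,0])+.011*np.array([np.cos(1.2),np.sin(1.2),0]);print(t)
rows([((.45,.30,.2),Rdown(-.1)),((.50,.0,.27),Rdown(-1.0)),((.505,-.32,.28),Rdown(-2.3)),((.505,-.32,.28),Rdown(1.2+np.pi/2)),((.505,-.32,.28),Rside(1)),((t[0],t[1],.26),Rside(1))])"
```

```text
torque tool [ 0.    -0.136  0.016] F [-0.41  0.45 -3.24] open 0.338 gf 60.2
torque tool [ 0.019 -0.134  0.039] F [-0.02 -0.37 -3.63] open 0.337 gf 60.2
torque tool [ 0.01  -0.132  0.016] F [ 0.65  0.36 -2.37] open 0.338 gf 60.2
[ 0.52198594 -0.28374757  0.        ]
q at wp [ 0.37  0.14  1.73 -0.    1.28  0.47]
q at wp [-0.24 -0.02  1.75 -0.    1.42  0.76]
q at wp [-0.76  0.2   1.49  0.    1.45  1.54]
q at wp [-0.76  0.2   1.49  0.    1.45  2.75]
q at wp [-1.17  0.82  1.28  1.09  2.24  2.44]
q at wp [-1.13  0.81  1.35  1.09  2.18  2.4 ]
-0.32 0.06 -0.73 -0.01 0.01 0.29; -0.31 0.07 -0.72 0 0 0.29; -0.32 0.08 -0.73 -0.01 0.01 0.29; -0.31 0.09 -0.73 -0.01 0 0.29; -0.73 0.2 -0.17 0 0 0.9; -0.72 0.26 -0.18 0 0 0.9; -0.68 0.33 -0.17 0 0 0.9; -0.66 0.39 -0.18 0 0 0.9
-0.61 0.44 -0.17 0 0 0.9; -0.57 0.5 -0.18 0 0 0.9; -0.53 0.55 -0.17 0 0 0.9; -0.48 0.59 -0.18 0 0 0.9; -0.42 0.64 -0.17 0 0 0.9; -0.36 0.66 -0.18 0 0 0.9; -0.28 0.45 -0.02 0 0 0.87; -0.24 0.48 -0.01 0 0 0.86
-0.2 0.5 -0.02 0 0 0.87; -0.16 0.51 -0.02 0 0 0.87; -0.11 0.52 -0.01 0 0 0.86; -0.06 0.53 -0.02 0 0 0.87; -0.02 0.53 -0.01 0 0 0.87; 0.03 0.53 -0.02 0 0 0.86; 0.07 0.53 -0.02 0 0 0.87; 0.12 0.52 -0.01 0 0 0.87
0.17 0.51 -0.02 0 0 0.86; 0.2 0.49 -0.02 0 0 0.87; 0.25 0.47 -0.01 0 0 0.87; 0.29 0.45 -0.02 0 0 0.86; 0.33 0.42 -0.02 0 0 0.87; 0 0 0 0 0 0.87; 0 0 0 0 0 0.86; 0 0 0 0 0 0.87
0 0 0 0 0 0.86; 0 0 0 0 0 0.87; 0 0 0 0 0 0.87; 0 0 0 0 0 0.86; 0 0 0 0 0 0.87; 0 0 0 0 0 0.86; 0 0 0 0 0 0.87; 0 0 0 0 0 0.87
0 0 0 0 0 0.86; 0 0 0 0 0 0.87; 0 0 0 0 0 0.86; 0 0 0 0 -0.87 0; 0 0 0 0 -0.88 0; 0 0 0 0 -0.87 0; 0 0 0 0 -0.87 0; 0 0 0 0 -0.87 0
0 0 0 0 -0.88 0; 0 0 0 0 -0.87 0; 0 0 0 0 -0.87 0; 0 0 0 0 -0.87 0; 0 0 0 0 -0.88 0; 0 0 0 0 -0.87 0; 0 0 0 0 -0.87 0; 0 0 0 0 -0.87 0
0 0 0 0 -0.88 0; 0 0 0 0 -0.87 0; 0 0 0 0 -0.87 0; 0 0 0 0 -0.88 0; 0 0 0 0 -0.87 0; 0.25 -0.03 0.5 0 0 0; 0.25 -0.03 0.5 0 0 0; 0 0 0 0 0 0
```

carry_out --plan "-0.32 0.06 -0.73 0 0 0.29; -0.31 0.07 -0.72 0 0 0.29; -0.32 0.08 -0.73 0 0 0.29; -0.31 0.09 -0.73 0 0 0.29; -0.73 0.2 -0.17 0 0 0.9; -0.72 0.26 -0.18 0 0 0.9; -0.68 0.33 -0.17 0 0 0.9; -0.66 0.39 -0.18 0 0 0.9"

```text
time_s: 58.72
eef_pos: [0.4704, 0.1789, 0.2294]
eef_rot: [0.0, 0.851, 0.526, -0.001]
wrist_force: [0.6, -0.3, -2.7]
opening: 0.339
grasp_force: 60.6
```

carry_out --plan "-0.61 0.44 -0.17 0 0 0.9; -0.57 0.5 -0.18 0 0 0.9; -0.53 0.55 -0.17 0 0 0.9; -0.48 0.59 -0.18 0 0 0.9; -0.42 0.64 -0.17 0 0 0.9; -0.36 0.66 -0.18 0 0 0.9; -0.28 0.45 -0.02 0 0 0.87; -0.24 0.48 -0.01 0 0 0.86"

```text
time_s: 59.38
eef_pos: [0.5014, -0.0437, 0.2729]
eef_rot: [0.0, 0.981, 0.195, -0.0]
wrist_force: [-0.5, 0.4, -3.2]
opening: 0.337
grasp_force: 60.7
```

carry_out --plan "-0.2 0.5 -0.02 0 0 0.87; -0.16 0.51 -0.02 0 0 0.87; -0.11 0.52 -0.01 0 0 0.86; -0.06 0.53 -0.02 0 0 0.87; -0.02 0.53 -0.01 0 0 0.87; 0.03 0.53 -0.02 0 0 0.86; 0.07 0.53 -0.02 0 0 0.87; 0.12 0.52 -0.01 0 0 0.87"

```text
time_s: 60.05
eef_pos: [0.5037, -0.2136, 0.2775]
eef_rot: [0.0, 0.989, -0.15, -0.001]
wrist_force: [0.9, 0.2, -3.6]
opening: 0.338
grasp_force: 60.6
```

carry_out --plan "0.17 0.51 -0.02 0 0 0.86; 0.2 0.49 -0.02 0 0 0.87; 0.25 0.47 -0.01 0 0 0.87; 0.29 0.45 -0.02 0 0 0.86; 0.33 0.42 -0.02 0 0 0.87; 0 0 0 0 0 0.87; 0 0 0 0 0 0.86; 0 0 0 0 0 0.87"

```text
time_s: 60.72
eef_pos: [0.5055, -0.3198, 0.2807]
eef_rot: [0.0, 0.879, -0.477, -0.001]
wrist_force: [-0.4, -0.6, -3.2]
opening: 0.34
grasp_force: 60.6
```

carry_out --plan "0 0 0 0 0 0.87; 0 0 0 0 0 0.87; 0 0 0 0 0 0.87; 0 0 0 0 0 0.86; 0 0 0 0 0 0.87; 0 0 0 0 0 0.86; 0 0 0 0 0 0.86; 0 0 0 0 0 0.87"

```text
time_s: 61.38
eef_pos: [0.5058, -0.3192, 0.2809]
eef_rot: [-0.0, -0.665, 0.747, 0.001]
wrist_force: [-0.1, -0.0, -2.9]
opening: 0.338
grasp_force: 60.6
```

carry_out --plan "0 0 0 0 0 0.86; 0 0 0 0 0 0.87; 0 0 0 0 0 0.86; 0 0 0 0 -0.87 0; 0 0 0 0 -0.88 0; 0 0 0 0 -0.87 0; 0 0 0 0 -0.87 0; 0 0 0 0 -0.87 0"

```text
time_s: 62.05
eef_pos: [0.506, -0.3197, 0.2819]
eef_rot: [0.18, -0.551, 0.805, 0.123]
wrist_force: [0.0, 0.9, -3.7]
opening: 0.339
grasp_force: 60.6
```

carry_out --plan "0 0 0 0 -0.88 0; 0 0 0 0 -0.87 0; 0 0 0 0 -0.87 0; 0 0 0 0 -0.87 0; 0 0 0 0 -0.88 0; 0 0 0 0 -0.87 0; 0 0 0 0 -0.87 0; 0 0 0 0 -0.87 0"

```text
time_s: 62.72
eef_pos: [0.5058, -0.3203, 0.2812]
eef_rot: [0.444, -0.476, 0.696, 0.304]
wrist_force: [1.2, 0.2, -1.9]
opening: 0.336
grasp_force: 60.8
```

carry_out --plan "0 0 0 0 -0.88 0; 0 0 0 0 -0.87 0; 0 0 0 0 -0.87 0; 0 0 0 0 -0.87 0; 0 0 0 0 -0.87 0; 0 0 0 0 0 0; 0 0 0 0 0 0; 0 0 0 0 0 0"

```text
time_s: 63.38
eef_pos: [0.5062, -0.3197, 0.2819]
eef_rot: [0.582, -0.4, 0.585, 0.398]
wrist_force: [0.1, -1.1, -3.4]
opening: 0.331
grasp_force: 61.0
```

```bash
python3 -c "
from n import *
nxt((.518,-.294,.12),1)"
```

```text
t 63.4 pos [ 0.5062 -0.3197  0.2819] q [-1.17  0.81  1.28  1.09  2.24  2.45] toolz [ 0.362  0.932 -0.005] toolx [-0.001 -0.005 -1.   ]
turn [ 0.   -0.05  0.  ] shift(now axes) [ 4.04 -0.04  1.  ] world [ 0.0158  0.036  -0.1619]
torque tool [-0.011  0.925 -0.001] F [ 0.06 -1.07 -3.35] open 0.331 gf 61.0
```

carry_out --plan "0 -0.02 0.5 0 0 0; 0 -0.02 0.5 0 0 0; 0.7 0 0 0 0 0; 0.9 0 0 0 0 0; 0.9 0 0 0 0 0; 0.8 0 0 0 0 0; 0.5 0 0 0 0 0; 0.2 0 0 0 0 0"

```text
time_s: 64.05
eef_pos: [0.5218, -0.2826, 0.1198]
eef_rot: [0.582, -0.4, 0.585, 0.399]
wrist_force: [-0.4, 1.2, -3.0]
opening: 0.342
grasp_force: 61.1
```

carry_out --plan "0.08 0 0 0 0 0; 0 0 0 0 0 0; 0 0 0 0 0 0; 0 0 0 0 0 0; 0 0 0 0 0 0; 0 0 0 0 0 0; 0 0 0 0 0 0; 0 0 0 0 0 0"

```text
time_s: 64.72
eef_pos: [0.5219, -0.2831, 0.119]
eef_rot: [0.583, -0.4, 0.584, 0.399]
wrist_force: [0.5, -0.1, -2.7]
opening: 0.34
grasp_force: 61.1
```

carry_out --plan "0.04 0 0 0 0 0; 0 0 0 0 0 0; 0 0 0 0 0 0; 0 0 0 0 0 0; 0 0 0 0 0 0; 0 0 0 0 0 0; 0 0 0 0 0 0; 0 0 0 0 0 0"

```text
time_s: 65.38
eef_pos: [0.5218, -0.2831, 0.1171]
eef_rot: [0.583, -0.4, 0.584, 0.399]
wrist_force: [-1.4, 0.5, -1.9]
opening: 0.335
grasp_force: 61.1
```

carry_out --plan "0.04 0 0 0 0 0; 0 0 0 0 0 0; 0 0 0 0 0 0; 0 0 0 0 0 0; 0 0 0 0 0 0; 0 0 0 0 0 0; 0 0 0 0 0 0; 0 0 0 0 0 0"

```text
time_s: 66.05
eef_pos: [0.5218, -0.2831, 0.1155]
eef_rot: [0.583, -0.4, 0.584, 0.399]
wrist_force: [0.2, -0.3, -2.7]
opening: 0.337
grasp_force: 61.1
```

carry_out --plan "0.03 0 0 0 0 0; 0 0 0 0 0 0; 0 0 0 0 0 0; 0 0 0 0 0 0; 0 0 0 0 0 0; 0 0 0 0 0 0; 0 0 0 0 0 0; 0 0 0 0 0 0"

```text
time_s: 66.72
eef_pos: [0.5218, -0.2831, 0.1143]
eef_rot: [0.583, -0.4, 0.584, 0.399]
wrist_force: [-0.1, 0.1, -3.7]
opening: 0.341
grasp_force: 61.1
```

carry_out --plan "0.03 0 0 0 0 0; 0 0 0 0 0 0; 0 0 0 0 0 0; 0 0 0 0 0 0; 0 0 0 0 0 0; 0 0 0 0 0 0; 0 0 0 0 0 0; 0 0 0 0 0 0"

```text
time_s: 67.38
eef_pos: [0.5218, -0.283, 0.1131]
eef_rot: [0.583, -0.4, 0.584, 0.399]
wrist_force: [-0.7, 0.2, -3.3]
opening: 0.343
grasp_force: 61.1
```

carry_out --plan "0.02 0 0 0 0 0; 0 0 0 0 0 0; 0 0 0 0 0 0; 0 0 0 0 0 0; 0 0 0 0 0 0; 0 0 0 0 0 0; 0 0 0 0 0 0; 0 0 0 0 0 0"

```text
time_s: 68.05
eef_pos: [0.5218, -0.2831, 0.1123]
eef_rot: [0.583, -0.4, 0.584, 0.399]
wrist_force: [0.3, -1.3, -4.6]
opening: 0.34
grasp_force: 61.1
```

carry_out --plan "0.03 0 0 0 0 0; 0 0 0 0 0 0; 0 0 0 0 0 0; 0 0 0 0 0 0; 0 0 0 0 0 0; 0 0 0 0 0 0; 0 0 0 0 0 0; 0 0 0 0 0 0"

```text
time_s: 68.72
eef_pos: [0.5218, -0.2832, 0.1122]
eef_rot: [0.583, -0.4, 0.583, 0.399]
wrist_force: [-0.6, 0.7, 6.7]
opening: 0.34
grasp_force: 61.1
```

carry_out --plan "0.02 0 0 0 0 0; 0 0 0 0 0 0; 0 0 0 0 0 0; 0 0 0 0 0 0; 0 0 0 0 0 0; 0 0 0 0 0 0; 0 0 0 0 0 0; 0 0 0 0 0 0"

```text
time_s: 69.38
eef_pos: [0.5217, -0.2833, 0.1121]
eef_rot: [0.584, -0.4, 0.583, 0.399]
wrist_force: [-0.4, -0.1, 9.1]
opening: 0.335
grasp_force: 61.0
```

Contact. I'll release, retreat and move the arm clear so the camera can see the dial.

carry_out --plan "-0.03 0 0 0 0 0; 0 0 0 0 0 0; 0 0 0 0 0 0; 0 0 0 0 0 0; 0 0 0 0 0 0; 0 0 0 0 0 0; 0 0 0 0 0 0; 0 0 0 0 0 0"

```text
time_s: 70.05
eef_pos: [0.5218, -0.2832, 0.1122]
eef_rot: [0.583, -0.4, 0.584, 0.399]
wrist_force: [-0.4, 0.5, 6.2]
opening: 0.341
grasp_force: 61.1
```

carry_out --plan "0 0 0 0 0 0; 0 0 0 0 0 0; 0 0 0 0 0 0; 0 0 0 0 0 0; 0 0 0 0 0 0; 0 0 -0.5 0 0 0; 0 0 -0.8 0 0 0; 0 0 -0.9 0 0 0" --claw 0

```text
time_s: 70.72
eef_pos: [0.4901, -0.3644, 0.1116]
eef_rot: [0.582, -0.4, 0.584, 0.4]
wrist_force: [0.7, 0.7, -0.4]
opening: 0.496
grasp_force: 0.0
```

carry_out --plan "-0.5 0 -0.7 0 0 0; -1 0 0 0 0 0; -1 0 0 0 0 0; -1 0 0 0 0 0; -0.8 0 0 0 0 0; 0 0 0 0 0 0; 0 0 0 0 0 0; 0 0 0 0 0 0"

```text
time_s: 71.38
eef_pos: [0.4799, -0.3907, 0.2832]
eef_rot: [0.583, -0.399, 0.584, 0.399]
wrist_force: [0.1, -0.3, 0.1]
opening: 0.499
grasp_force: 0.0
```

```bash
python3 -c "
from n import *
o,R,s=st();print(o['eef_pos'])
# clear away: up and to the left, high
rows([((.47,-.36,.33),Rdown(1.2+np.pi/2)),((.47,.02,.33),Rdown(1.2+np.pi/2-.9-1.2)) if 0 else ((.47,-.36,.33),Rdown(-2.3))])"
```

```text
[ 0.47991014 -0.39066577  0.28322344]
q at wp [-0.85  0.16  1.44 -0.    1.55  2.66]
q at wp [-0.85  0.16  1.44 -0.    1.55  1.45]
-0.07 0.03 0.03 0 0.87 0; -0.06 0.03 0.03 0 0.87 0; -0.07 0.02 0.03 0 0.87 0; -0.07 0.03 0.01 0 0.88 0; -0.08 0.03 0.01 0 0.87 0; -0.07 0.03 0.01 0 0.87 0; -0.08 0.03 -0.01 0 0.87 0; -0.07 0.03 0 0 0.87 0
-0.07 0.02 -0.02 0 0.87 0; -0.07 0.03 -0.02 0 0.88 0; -0.07 0.03 -0.03 0.01 0.87 0; -0.06 0.03 -0.03 0 0.87 0; -0.07 0.03 -0.04 0 0.87 0; -0.06 0.03 -0.05 0 0.87 0; -0.05 0.02 -0.04 0 0.87 0; -0.05 0.03 -0.06 0 0.88 0
-0.05 0.03 -0.06 0 0.87 0; -0.04 0.03 -0.06 0 0.87 0; 0 0 0 0 0 -0.87; 0 0 0 0 0 -0.86; 0 0 0 0 0 -0.87; 0 0 0 0 0 -0.86; 0 0 0 0 0 -0.87; 0 0 0 0 0 -0.87
0 0 0 0 0 -0.86; 0 0 0 0 0 -0.87; 0 0 0 0 0 -0.87; 0 0 0 0 0 -0.86; 0 0 0 0 0 -0.87; 0 0 0 0 0 -0.86; 0 0 0 0 0 -0.87; 0 0 0 0 0 -0.87
```

```bash
python3 -c "
from n import *
c=shot('scene');t=shot('top')
r=dial(c)
a=cv2.resize(c['pixels'][170:280,250:400],(510,374),interpolation=cv2.INTER_CUBIC)
b=cv2.resize(t['pixels'][165:265,295:370],(280,374),interpolation=cv2.INTER_CUBIC)
cv2.imwrite('pics/v12.png',np.hstack([a,b])[:,:,::-1])"
```

```text
(no output)
```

View pics/v12.png

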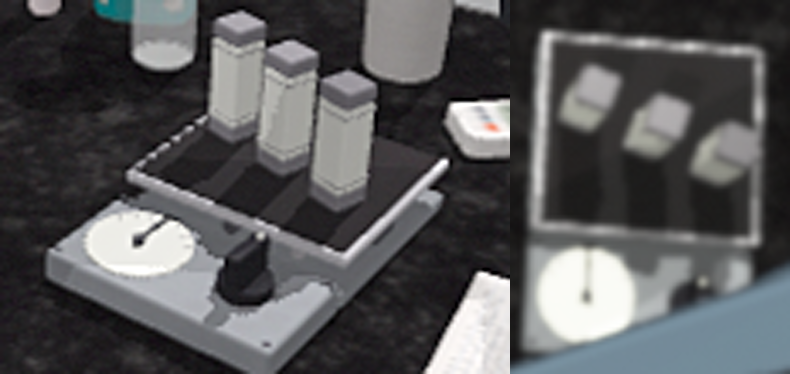

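All three floats stand on the plate, at (238,75), (288,105) and (345,140) in the scene half. The pointer at (585,270) in the top half still points to the mark, and the arm is clear. I'll hand in.

```bash
python3 -c "
from h import *
print(floats(shot('top')));print(ctrl.hand_in())"
```

```text
[]
the job is handed in; nothing more can be done
None
```

The job is handed in at about 71 s: I levelled the plate first, then stood all three floats I found upright on it, heavy end down, and the last camera view still shows the pointer on the mark.

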